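# Refill the stationery box, close it, and take off only its outer lid

### The arm

A 7-joint arm with a two-finger parallel gripper is mounted at the origin on the work surface. World frame = base frame: x ahead of the robot, y to its left, z up, the work surface at z = 0. Lengths are in m, angles in rad, forces in N, time in s.
With the tool pointing down it reaches from about 0.425 to 0.925 m from the base axis. Payload 6.8 kg.
Tool frame: the origin (TCP) lies midway between the tips of the shut fingers; the grasp point (between the pads) lies 19 mm behind it; z points along the fingers, y is the direction in which the jaws open and shut (so a half turn about z gives the same grasp; the last joint's range is limited). The gripper opens to 85 mm and grips with 20 to 120 N. Pads are 22 mm wide; open, the fingers measure 114 mm over their backs; the gripper's body (76 mm by 85 mm) begins 54 mm behind the grasp point. The pads swing forward as they close: fully open they stand 13 mm farther back than shut.
Start: joints at [-1.391, 0.477, 0.022, 1.555, -0.011, 1.109, -0.083], TCP at [0.192, 0.647, 0.231] pointing down, gripper open.
Joint ranges: [-2.96, 2.96], [-0.34, 2.1], [-1.41, 1.46], [0.24, 2.44], [-1.37, 4.51], [0.17, 1.92], [-2.96, 2.96]. Speed limits (rad/s): [2.39, 2.39, 3.14, 3.14, 3.14, 3.14, 3.14].

### API

Orientations are given as a rotation vector (axis times angle).
In Python, from bench import r, imaging gives the robot as it stands.
- The arm moves only by the tool jog_arm, never from a script. Its argument "rows" is a list of rows, each an object with "delta_rot": the turn, a rotation vector about the tool's x, y, z in degrees, a list of three; "xyz": the shift along the tool's x, y, z in cm, a list of three; "fingers": the closure, from 0 (fully open) to 1 (shut). A call has exactly 5 rows; each row is the pose to reach, as a shift and turn from the pose measured when the call began, along the tool's axes at that moment; what a row does not reach only later rows make up. A row lasts 1/12 s, in which the tool goes at most 41.7 mm and 7.16 degrees, less where a joint would pass 70% of its speed; a pose out of reach is approached as far as the arm can. A call with a gripper value outside its range is refused whole. The fingers move at their own pace and stop on an object; "grip_force" is the grip in N (left out, the last holds). Time passes only in rows, so rows that repeat a pose let the fingers close, or fill a call up. It gives the time, the measured TCP pose, the force and the opening at its end, in the units of the state.
- r.get_obs(): the state, without advancing time (a new reading comes with each control period).
- imaging.grab_frame(name): name is "scene" or "top" or "wrist"; returns the picture (400x640x3 uint8, blue, green, red); there is no depth.
- imaging.camera_info(name): a dict with "camera_matrix" (3x3 intrinsics, pixels), "xyz" and "attitude" of the camera in the world. Camera axes: x right, y down, z forward; pixel columns grow to the right and rows downward; lengths in m; the calibration is good to about 2 mm. A picture is of the moment at which its call begins: read the wrist's pose just before it. camera_info takes no time and is no camera call; for the wrist camera it gives the pose at the moment of the call.
- r.hand_in(): hands the job in, once; it reports no verdict.
Trained networks look in the newest picture that a camera, given by its name, has taken for a name from the list of things; names that differ only in an ending like _2 or _b are one class to them, and where a whole thing is asked for, a point or a joint stands for the part that bears it (a point fixed in the world has none). Each returns a list of dicts, best first, with "conf" (0 to 1); they miss things now and then, are a little off and sometimes report something else, mostly with a low value. They report only what shows in the picture. A call takes as long as a camera call. They do not tell look-alikes from the thing itself.
- imaging.find_in(camera, query): "position" ([column, row] in pixels, amid what is visible of it).
- imaging.cut_out(camera, query): "region" (400x640 bool, what is visible of it) and "position" ([column, row] in pixels, amid what is visible of it).
- imaging.tip_of(camera, query): "position" ([column, row] in pixels: a listed point, or the origin of a listed thing).
The state is a dict: "clock": time; "joints": joint angles; "qvel": joint speeds; "tau": joint torques, N m; "tcp_pos": TCP position; "orientation": TCP orientation; "contact_force": force on the tool from outside, world axes, zero at the start; "moment": the same for the moment, N m; "grip_width": finger opening in m.
Only numpy, scipy, OpenCV 4.12 (cv2) and the standard library are available. Lean on these libraries where they do the work, as an engineer would, in place of code of your own. Each camera call takes 0.05 s, during which the arm holds its last target.

### The job

Put the loose highlighter and the loose eraser into the stationery box, each in the compartment that already holds its own kind. Then pick up the two nested lids together by the wooden post, lower them onto the box so that the inner lid is fully seated, and then lift only the outer lid by its collar, straight up until it is a good 10 cm above where it lay and clear of the post, leaving the inner lid lying seated on the box so that I can label it. Finish while still holding the outer lid there, level and still above the box, and leave the cup, the tape roll and the envelope box alone.

Things in the scene. Friction and masses are not known exactly. Their poses are not given: they have to be found in the camera images.
- box: Open dark box fixed to the counter, 220 (its x) x 135 (y) x 60 high, walls and floor 4 thick. Origin: centre of underside, z up. A 4 thick oak divider at x = 0 (top 38 above the counter) makes two compartments, at +x and -x, each 104 (x) x 127 (y). One holds an eraser, the other a highlighter, lying along y by the outer end wall (about 91 from the middle); which is which varies.
- box_mouth (a point): Centre of the box's open mouth, level with the rim, 60 above the counter; the mouth is 212 (x) x 127 (y). The inner lid's lip goes into it with 4 play on each side.
- inner_lid: Oak inner lid, about 220 g: plate 220 (x) x 135 (y) x 8, with a lip 8 deep below it (204 x 119 outside) and a post 22 x 22, 63 tall, upright at its centre. Origin: centre, at the lip's bottom edge, z up. At the start the lip stands on the counter. Seated on the box (plate on the rim, lip in the mouth) the origin is 52 above the counter over the box's centre. Fits either way round.
- post (a point): Point on the axis of the inner lid's square post (22 x 22, faces along x and y), 62 above the lip's bottom edge and 17 below the post's top; axes as the inner lid. The post sticks out 34 above the nested outer lid's collar; lifting by the post carries both lids. Seated on the box this point is 114 above the counter.
- outer_lid: Blue outer lid, about 180 g: plate 236 (x) x 151 (y) x 3 with a 7 deep skirt round its edge and a square collar at its centre. Origin: centre of the plate's underside, z up. It lies loose on the inner lid's plate, its skirt round that plate (5 play), both lids' long sides together; it must rise at least 70 to clear the post.
- collar (a point): Centre (half-way up) of the outer lid's upright square collar, 46 x 46 outside, 26 tall, faces along the lid's x and y, with a 30 x 30 hole for the inner lid's post (4 play each side). Axes as the outer lid. 13 above the plate's top; when nested, 30 below post (so 32 above the counter at the start, 84 when on the box).
- highlighter_a_mid (a point): Centre of the loose highlighter, a flat pen with black cap, 100 (its x) x 20 (y) x 16 tall, lying on the counter; z up.
- eraser_a_mid (a point): Centre of the loose eraser, a grey block in a card sleeve, 55 (its x) x 20 (y) x 14 tall, lying on the counter; z up.
- highlighter_in_mid (a point): Centre of the highlighter that already lies in the box, same size as the loose one.
- eraser_in_mid (a point): Centre of the eraser that already lies in the box, same size as the loose one.
- pen_cup: White empty cup, 72 across, 90 tall, to be left alone. Origin: centre of its underside.
- envelope_box: Dark red box of envelopes, 90 x 140 x 55 tall, to be left alone. Origin: centre of its underside.
- tape_roll: Roll of clear tape lying flat, 76 across, 24 tall, to be left alone. Origin: centre of its underside.
There are look-alikes about, which are no part of the job. Leave any green look-alike of the part that bears highlighter_a_mid alone.

How it is judged:
By the outcome, as a careful person would: the job done as asked, in the order asked, and still so for the second after the job is handed in, while the arm keeps its last pose, push and grip.
It also fails if it takes over 70 s, if anything falls off the work surface, if the arm or the gripper's body presses on something with over 40 N, if the wrist force passes 120 N, or if a joint passes its speed limit or range.

## Working session

There is one attempt and no reset: what is moved stays moved. The work goes in short steps, Python scripts to look and compute and a tool call to move; the robot and the scene stay as the last step left them, time stands still between calls to the robot, and variables do not carry over. Pictures are saved under pics/ and viewed, and the job is handed in when it is done.

Besides the shell and the picture viewer there is one more tool, called as name(argument=value, ...) on one line, values as JSON. jog_arm: Moves the arm, as the interface text tells. Its arguments: {"type":"object","properties":{"rows":{"type":"array","items":{"type":"object","properties":{"delta_rot":{"type":"array","items":{"type":"number"}},"xyz":{"type":"array","items":{"type":"number"}},"fingers":{"type":"number"}}}},"grip_force":{"type":"number"}},"required":["rows"]}

```bash
ls; mkdir -p pics
python3 - <<'E'
from bench import r, imaging
import cv2
o=r.get_obs()
print({k:(o[k]) for k in o})
for c in ("scene","top"):
    cv2.imwrite(f"pics/{c}0.png",imaging.grab_frame(c)); print(c,imaging.camera_info(c))
E
```

```text
pics
{'clock': 0.0, 'joints': array([-1.39108476,  0.47784536,  0.02232373,  1.55644886, -0.01154493,
        1.10934221, -0.08311571]), 'qvel': array([ 0.00071666,  0.00229743, -0.00114818, -0.00013668,  0.00033757,
       -0.00067317, -0.00038476]), 'tau': array([-3.84055802e-04, -5.96436954e+01,  1.60756007e+00, -2.81199986e+01,
        1.24858349e-02,  9.02235130e-03, -1.86666426e-05]), 'tcp_pos': array([0.19142231, 0.64665302, 0.23029617]), 'orientation': array([-4.50508628e-01, -3.10894129e+00,  2.99749531e-03]), 'contact_force': array([-0.20453406,  0.10352436,  0.7454499 ]), 'moment': array([ 0.04677091, -0.04751535, -0.04403256]), 'grip_width': 0.08522241526100367}
scene {'camera_matrix': array([[444.75196876,   0.        , 320.70988971],
       [  0.        , 444.75196876, 201.16760002],
       [  0.        ,   0.        ,   1.        ]]), 'xyz': array([ 1.0332654 , -0.12634166,  0.85727612]), 'attitude': array([-2.10094009, -1.66255393,  0.46661093])}
top {'camera_matrix': array([[487.22089281,   0.        , 320.72110609],
       [  0.        , 487.22089281, 196.79520783],
       [  0.        ,   0.        ,   1.        ]]), 'xyz': array([ 0.37177636, -0.00630818,  1.12745636]), 'attitude': array([-2.08841419,  2.13453104, -0.20048037])}
```

View pics/scene0.png

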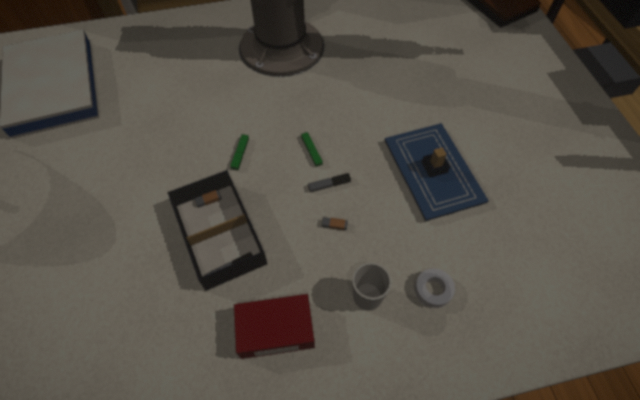

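View pics/top0.png

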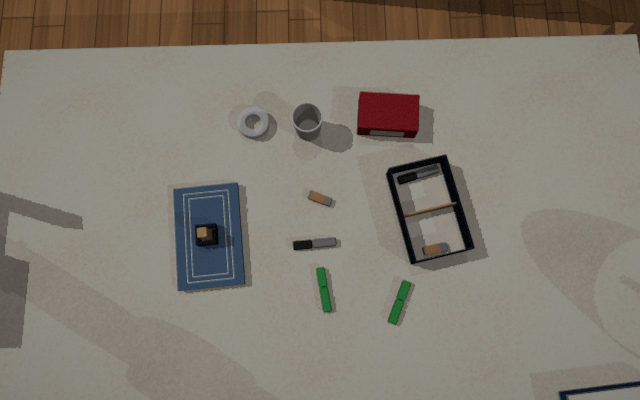

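The loose candidates in the top view are grey with a black cap (315,244) and two greens (324,289) and (400,302). The description fits the grey one, and the greens are the look-alikes. The loose eraser is at (320,198). In the box, the highlighter lies at the far end (418,174) and the eraser at the near end (436,249).

```bash
cat > h.py <<'E'
from bench import r, imaging
import cv2, numpy as np
from scipy.spatial.transform import Rotation as R
def cam(n):
    i=imaging.camera_info(n); return i["camera_matrix"],np.array(i["xyz"]),R.from_rotvec(i["attitude"]).as_matrix()
def ray(n,p,c=None):
    K,t,A=c or cam(n); return t,A@np.linalg.inv(K)@np.array([p[0],p[1],1.])
def atz(n,p,z,c=None):
    t,d=ray(n,p,c); return t+d*(z-t[2])/d[2]
def proj(n,X,c=None):
    K,t,A=c or cam(n); v=K@(A.T@(np.atleast_2d(X)-t).T); return (v[:2]/v[2]).T
def pose():
    o=r.get_obs(); return np.array(o["tcp_pos"]),R.from_rotvec(o["orientation"])
E
python3 - <<'E'
from h import *
print(proj("top",[0,0,0]),proj("top",[.5,.3,0]))
zs=dict(box_mouth=.06,post=.062,collar=.032,highlighter_a_mid=.008,eraser_a_mid=.007,highlighter_in_mid=.012,eraser_in_mid=.011,box=0,pen_cup=0,envelope_box=0,tape_roll=0)
for c in ("top","scene"):
    im=imaging.grab_frame(c)
    for q,z in zs.items():
        for d in imaging.tip_of(c,q)[:4]:
            print(c,q,round(d["conf"],2),np.round(d["position"],1),np.round(atz(c,d["position"],z),4))
    if c=="top":
        # orientations from masks
        for q in ("highlighter_a_mid","eraser_a_mid","inner_lid","outer_lid","box"):
            for d in imaging.cut_out(c,q)[:5]:
                m=d["region"]; z=dict(highlighter_a_mid=.012,eraser_a_mid=.01,box=.06).get(q,.019)
                cs,_=cv2.findContours(m.astype(np.uint8),0,2); k=max(cs,key=cv2.contourArea)[:,0]
                w=np.array([atz(c,p,z)[:2] for p in k],np.float32)
                print(q,round(d["conf"],2),np.round(d["position"],1),cv2.minAreaRect(w))
    if c=="top":
        cv2.imwrite("pics/crop1.png",cv2.resize(im[140:330,160:480],None,fx=2.5,fy=2.5,interpolation=cv2.INTER_CUBIC))
print(r.get_obs()["clock"])
E
```

```text
[[328.08786846 474.63919142]] [[194.02907413 241.91409806]]
top box_mouth 0.71 [429.4 208.2] [ 0.5567 -0.2378  0.06  ]
top post 0.66 [202.2 234.5] [0.5089 0.2656 0.062 ]
top collar 0.95 [208.  233.1] [0.5157 0.2602 0.032 ]
top highlighter_a_mid 0.96 [321.9 288.8] [0.3866 0.0049 0.008 ]
top highlighter_a_mid 0.95 [316.2 244.5] [0.4869 0.0159 0.008 ]
top highlighter_a_mid 0.85 [396.  304.3] [ 0.3491 -0.1604  0.008 ]
top eraser_a_mid 0.54 [322.3 198.2] [ 5.953e-01 -4.000e-04  7.000e-03]
top highlighter_in_mid 0.84 [417.4 173.4] [ 0.6487 -0.2254  0.012 ]
top highlighter_in_mid 0.45 [208.9 232.1] [0.5206 0.263  0.012 ]
top eraser_in_mid 0.74 [435.4 249. ] [ 0.4704 -0.256   0.011 ]
top box 0.63 [424.7 210.7] [ 0.5614 -0.2395  0.    ]
top pen_cup 0.8 [308.4 129.5] [0.7677 0.0297 0.    ]
top pen_cup 0.29 [253.8 123.3] [ 0.7869  0.1627 -0.    ]
top envelope_box 0.88 [390.  118.6] [ 0.7906 -0.1695  0.    ]
top tape_roll 0.92 [253.5 124.2] [0.7846 0.1635 0.    ]
top tape_roll 0.41 [425.1 214.1] [ 0.5533 -0.2399  0.    ]
highlighter_a_mid 0.72 [312.9 241.1] ((0.4902234375476837, 0.02072973921895
[... 1179 characters left out ...]
.0155 0.008 ]
scene highlighter_a_mid 0.67 [312.4 145.6] [0.3762 0.005  0.008 ]
scene highlighter_a_mid 0.52 [242.  151.5] [ 0.3546 -0.1629  0.008 ]
scene eraser_a_mid 0.52 [337.  222.5] [0.5935 0.0108 0.007 ]
scene eraser_a_mid 0.22 [210.1 219.8] [ 0.5232 -0.2567  0.007 ]
scene highlighter_in_mid 0.56 [234.2 265.1] [ 0.6435 -0.2189  0.012 ]
scene eraser_in_mid 0.75 [206.5 201.3] [ 0.4767 -0.2591  0.011 ]
scene box 0.9 [218.4 233.2] [ 0.5562 -0.2438  0.    ]
scene box 0.44 [434.1 290.9] [0.7857 0.1629 0.    ]
scene pen_cup 0.58 [366.7 293.9] [0.7606 0.0296 0.    ]
scene envelope_box 0.85 [271.3 328.1] [ 0.784  -0.1679  0.    ]
scene tape_roll 0.85 [431.8 294.6] [ 0.7919  0.1556 -0.    ]
1.55
```

View pics/crop1.png

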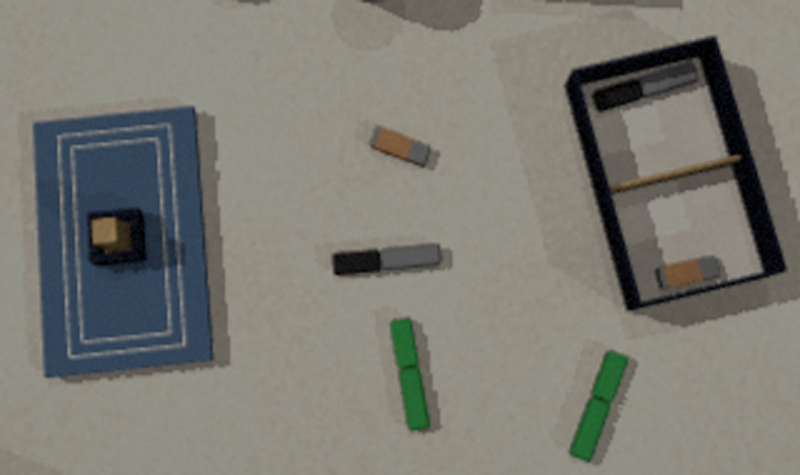

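```bash
cat >> h.py <<'E'
def plan(x,y,z,jaw_deg,level=True):
    """numbers for jog: tool down, jaw (tool y) along world angle jaw_deg"""
    p,Q=pose(); best=None
    for k in (0,180):
        a=np.radians(jaw_deg+k); Y=np.array([np.cos(a),np.sin(a),0]);Z=np.array([0,0,-1.])
        T=R.from_matrix(np.c_[np.cross(Y,Z),Y,Z])
        d=(Q.inv()*T).as_rotvec(degrees=True)
        if best is None or np.linalg.norm(d)<np.linalg.norm(best): best=d
    s=Q.inv().apply(np.array([x,y,z])-p)*100
    print("xyz cm",np.round(s,2).tolist(),"rot",np.round(best,1).tolist())
def st():
    o=r.get_obs(); p,Q=pose(); Y=Q.as_matrix()[:,1]
    print("t",round(o["clock"],2),"tcp",np.round(p,4),"jaw",round(np.degrees(np.arctan2(Y[1],Y[0])),2),"tilt",round(np.degrees(np.arccos(-Q.as_matrix()[2,2])),2),"F",np.round(o["contact_force"],1),"w",round(o["grip_width"],4),"j",np.round(o["joints"],2))
E
python3 -c "
from h import *
st(); plan(.489,.016,.15,4.5)"
```

```text
t 1.55 tcp [0.1916 0.6472 0.2313] jaw 73.51 tilt 0.0 F [-0.2  0.1 -0.9] w 0.0855 j [-1.39  0.48  0.02  1.56 -0.01  1.11 -0.08]
xyz cm [-46.44, -52.09, 8.13] rot [-0.0, -0.0, 69.0]
```

jog_arm(rows=[{"xyz":[-4,-4,1],"delta_rot":[0,0,7]},{"xyz":[-7,-7.5,2],"delta_rot":[0,0,14]},{"xyz":[-10,-11,3],"delta_rot":[0,0,21]},{"xyz":[-13,-14,4],"delta_rot":[0,0,28]},{"xyz":[-16,-17,5],"delta_rot":[0,0,35]}])

```text
$.rows[0]: bad value
```

```bash
python3 -c "
from h import *
st(); plan(.489,.016,.15,4.5)"
```

```text
t 1.55 tcp [0.1916 0.6472 0.2313] jaw 73.51 tilt 0.0 F [-0.2  0.1 -0.9] w 0.0855 j [-1.39  0.48  0.02  1.56 -0.01  1.11 -0.08]
xyz cm [-46.44, -52.09, 8.13] rot [-0.0, -0.0, 69.0]
```

Fingers are evidently required in each row.

jog_arm(rows=[{"xyz":[-3,-3,0.5],"delta_rot":[0,0,7],"fingers":0},{"xyz":[-5.5,-6,1],"delta_rot":[0,0,14],"fingers":0},{"xyz":[-8,-9,1.5],"delta_rot":[0,0,21],"fingers":0},{"xyz":[-10.5,-12,2],"delta_rot":[0,0,28],"fingers":0},{"xyz":[-13,-15,2.5],"delta_rot":[0,0,35],"fingers":0}], grip_force=40)

```text
clock: 1.97
tcp_pos: [0.2742, 0.4648, 0.2062]
orientation: [-1.373, -2.825, -0.001]
contact_force: [-0.2, 0.4, -0.2]
grip_width: 0.0856
```

```bash
python3 -c "
from h import *
st(); plan(.489,.016,.15,4.5)"
```

```text
t 1.97 tcp [0.2742 0.4648 0.2062] jaw 38.16 tilt 0.03 F [-0.2  0.4 -0.2] w 0.0856 j [-1.3   0.28  0.18  1.92 -0.06  0.95 -0.43]
xyz cm [-48.56, -10.84, 5.6] rot [0.0, -0.0, 33.7]
```

jog_arm(rows=[{"xyz":[-4,-0.9,0.5],"delta_rot":[0,0,7],"fingers":0},{"xyz":[-8,-1.8,1],"delta_rot":[0,0,14],"fingers":0},{"xyz":[-12,-2.7,1.5],"delta_rot":[0,0,21],"fingers":0},{"xyz":[-16,-3.6,2],"delta_rot":[0,0,28],"fingers":0},{"xyz":[-20,-4.5,2.5],"delta_rot":[0,0,33.7],"fingers":0}])

```text
clock: 2.38
tcp_pos: [0.3629, 0.278, 0.1813]
orientation: [-2.14, -2.3, -0.002]
contact_force: [0.5, 0.5, 1.3]
grip_width: 0.0857
```

```bash
python3 -c "
from h import *
st(); plan(.489,.016,.15,4.5)"
```

```text
t 2.38 tcp [0.3629 0.278  0.1813] jaw 4.13 tilt 0.09 F [0.5 0.5 1.3] w 0.0857 j [-1.12  0.18  0.37  2.13 -0.09  0.84 -0.62]
xyz cm [-27.05, 10.68, 3.1] rot [0.0, -0.1, -0.4]
```

jog_arm(rows=[{"xyz":[-3.8,1.5,0.4],"delta_rot":[0,0,0],"fingers":0},{"xyz":[-7.6,3,0.8],"delta_rot":[0,0,0],"fingers":0},{"xyz":[-11.4,4.5,1.3],"delta_rot":[0,0,0],"fingers":0},{"xyz":[-15.2,6,1.7],"delta_rot":[0,0,0],"fingers":0},{"xyz":[-19,7.5,2.1],"delta_rot":[0,0,0],"fingers":0}])

```text
clock: 2.8
tcp_pos: [0.4521, 0.0922, 0.1603]
orientation: [-2.139, -2.3, -0.004]
contact_force: [0.3, 0.4, -0.5]
grip_width: 0.0852
```

```bash
python3 -c "
from h import *
st(); plan(.489,.016,.15,4.5)"
```

```text
t 2.8 tcp [0.4521 0.0922 0.1603] jaw 4.15 tilt 0.16 F [ 0.3  0.4 -0.5] w 0.0852 j [-0.77  0.23  0.5   2.15 -0.16  0.79 -0.1 ]
xyz cm [-7.87, 3.13, 1.02] rot [0.1, -0.1, -0.4]
```

jog_arm(rows=[{"xyz":[-3,1.2,0.4],"delta_rot":[0,0,0],"fingers":0},{"xyz":[-6,2.4,0.8],"delta_rot":[0,0,0],"fingers":0},{"xyz":[-7.9,3.1,1.0],"delta_rot":[0,0,-0.4],"fingers":0},{"xyz":[-7.9,3.1,1.0],"delta_rot":[0.1,-0.1,-0.4],"fingers":0},{"xyz":[-7.9,3.1,1.0],"delta_rot":[0.1,-0.1,-0.4],"fingers":0}])

```text
clock: 3.22
tcp_pos: [0.4891, 0.0147, 0.1502]
orientation: [-2.135, -2.305, -0.0]
contact_force: [-0.0, 0.1, 0.2]
grip_width: 0.0851
```

Run:
```python
from h import *
st()
c=cam("wrist"); im=imaging.grab_frame("wrist"); cv2.imwrite("pics/w1.png",im)
for q,z in (("highlighter_a_mid",.008),("eraser_a_mid",.007)):
    for d in imaging.tip_of("wrist",q): print(q,d["conf"],d["position"],atz("wrist",d["position"],z,c))
    for d in imaging.cut_out("wrist",q):
        cs,_=cv2.findContours(d["region"].astype(np.uint8),0,2); k=max(cs,key=cv2.contourArea)[:,0]
        w=np.array([atz("wrist",p,z+.005,c)[:2] for p in k],np.float32)
        print(q,d["conf"],d["position"],cv2.minAreaRect(w))
```

```text
t 3.22 tcp [0.4891 0.0147 0.1502] jaw 4.39 tilt 0.01 F [-0.   0.1  0.2] w 0.0851 j [-0.6   0.3   0.52  2.1  -0.21  0.79  0.13]
highlighter_a_mid 0.77 [317.8, 183.8] [0.48779417 0.02162622 0.008     ]
highlighter_a_mid 0.74 [214.6, 199.3] [ 0.38663599 -0.00185013  0.008     ]
highlighter_a_mid 0.94 [215.1, 197.3] ((0.3858258128166199, 0.002328433096408844), (0.10121853649616241, 0.023101605474948883), 8.823575019836426)
highlighter_a_mid 0.9 [320.8, 183.2] ((0.4887970983982086, 0.01921861618757248), (0.02137419395148754, 0.10067614167928696), 4.511412143707275)
eraser_a_mid 0.94 [421.9, 207.8] [0.5941197  0.00481401 0.007     ]
eraser_a_mid 0.8 [422.4, 208.5] ((0.592514157295227, 0.0057862140238285065), (0.05382919684052467, 0.026537569239735603), 67.28987121582031)
```

View pics/w1.png

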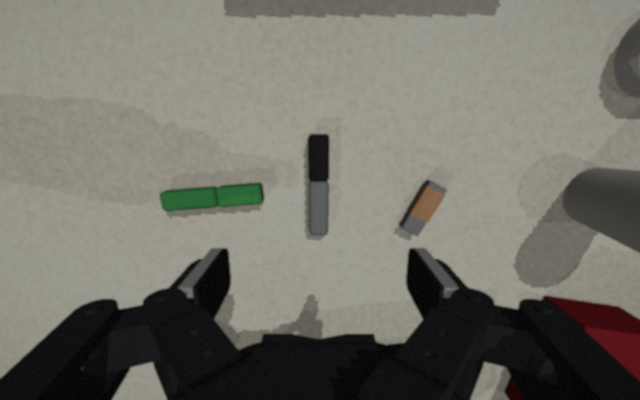

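```bash
python3 -c "
from h import *
plan(.489,.019,.004,4.5)"
```

```text
xyz cm [0.17, 0.07, 14.63] rot [-0.0, -0.1, 0.2]
```

jog_arm(rows=[{"xyz":[0.1,0.1,3],"delta_rot":[0,0,0],"fingers":0.45},{"xyz":[0.2,0.1,6],"delta_rot":[0,0,0],"fingers":0.45},{"xyz":[0.2,0.1,8.5],"delta_rot":[0,0,0],"fingers":0.45},{"xyz":[0.2,0.1,10],"delta_rot":[0,0,0],"fingers":0.45},{"xyz":[0.2,0.1,10],"delta_rot":[0,0,0],"fingers":0.45}])

```text
clock: 3.88
tcp_pos: [0.4869, 0.0202, 0.0477]
orientation: [-2.124, -2.309, 0.005]
contact_force: [-0.5, 0.5, -0.6]
grip_width: 0.0472
```

```bash
python3 -c "
from h import *
st();plan(.489,.019,.004,4.5)"
```

```text
t 3.88 tcp [0.4869 0.0202 0.0477] jaw 4.79 tilt 0.31 F [-0.5  0.5 -0.6] w 0.0472 j [-0.51  0.48  0.42  2.16 -0.36  0.57  0.26]
xyz cm [-0.14, 0.22, 4.37] rot [-0.3, -0.0, 0.3]
```

jog_arm(rows=[{"xyz":[-0.1,0.2,2],"delta_rot":[-0.3,0,0.3],"fingers":0.45},{"xyz":[-0.1,0.2,3.5],"delta_rot":[-0.3,0,0.3],"fingers":0.45},{"xyz":[-0.1,0.2,4.3],"delta_rot":[-0.3,0,0.3],"fingers":0.45},{"xyz":[-0.1,0.2,4.3],"delta_rot":[-0.3,0,0.3],"fingers":0.45},{"xyz":[-0.1,0.2,4.3],"delta_rot":[-0.3,0,0.3],"fingers":0.6}])

```text
clock: 4.3
tcp_pos: [0.4891, 0.0196, 0.0054]
orientation: [-2.132, -2.307, -0.001]
contact_force: [-0.2, -0.7, 0.2]
grip_width: 0.0361
```

jog_arm(rows=[{"xyz":[0,0,0],"delta_rot":[0,0,0],"fingers":1},{"xyz":[0,0,0],"delta_rot":[0,0,0],"fingers":1},{"xyz":[0,0,0],"delta_rot":[0,0,0],"fingers":1},{"xyz":[0,0,0],"delta_rot":[0,0,0],"fingers":1},{"xyz":[0,0,0],"delta_rot":[0,0,0],"fingers":1}])

```text
clock: 4.72
tcp_pos: [0.49, 0.0198, 0.0067]
orientation: [2.132, 2.307, 0.004]
contact_force: [-0.2, -0.1, 7.1]
grip_width: 0.0186
```

Run:
```python
from h import *
st(); cv2.imwrite("pics/w2.png",imaging.grab_frame("wrist"))
b=np.array([.5575,-.239]);a=np.radians(12.4);u=np.array([np.cos(a),np.sin(a)])
print("far",b+.042*u,"near",b-.042*u)
plan(*(b+.042*u),.12,12.4)
```

```text
t 4.72 tcp [0.49   0.0198 0.0067] jaw 4.52 tilt 0.16 F [-0.2 -0.1  7.1] w 0.0186 j [-0.45  0.56  0.36  2.17 -0.41  0.48  0.3 ]
far [ 0.59852024 -0.22998112] near [ 0.51647976 -0.24801888]
xyz cm [-25.74, 8.87, -11.34] rot [0.1, -0.1, -7.9]
```

View pics/w2.png

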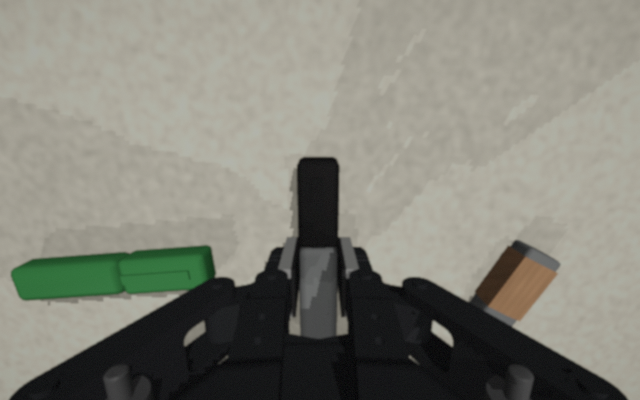

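jog_arm(rows=[{"xyz":[0,0,-2],"delta_rot":[0,0,0],"fingers":1},{"xyz":[0,0,-5],"delta_rot":[0,0,0],"fingers":1},{"xyz":[-1,0.3,-8],"delta_rot":[0,0,0],"fingers":1},{"xyz":[-4,1.3,-11],"delta_rot":[0,0,-3],"fingers":1},{"xyz":[-7,2.4,-12],"delta_rot":[0,0,-6],"fingers":1}])

```text
clock: 5.18
tcp_pos: [0.5211, -0.0475, 0.131]
orientation: [1.999, 2.419, 0.011]
contact_force: [1.7, 0.3, -0.1]
grip_width: 0.0186
```

Run:
```python
from h import *
st(); plan(.5985,-.23,.12,12.4)
```

```text
t 5.18 tcp [ 0.5211 -0.0475  0.131 ] jaw 10.87 tilt 0.47 F [ 1.7  0.3 -0.1] w 0.0186 j [-0.42  0.38  0.49  2.04 -0.26  0.77  0.41]
xyz cm [-19.39, 4.15, 1.1] rot [0.5, -0.1, -1.5]
```

jog_arm(rows=[{"xyz":[-4,0.9,0],"delta_rot":[0.5,0,-1.5],"fingers":1},{"xyz":[-8,1.7,0],"delta_rot":[0.5,0,-1.5],"fingers":1},{"xyz":[-12,2.6,0],"delta_rot":[0.5,0,-1.5],"fingers":1},{"xyz":[-16,3.4,0.5],"delta_rot":[0.5,0,-1.5],"fingers":1},{"xyz":[-19.2,4.1,1],"delta_rot":[0.5,0,-1.5],"fingers":1}])

```text
clock: 5.6
tcp_pos: [0.5986, -0.2319, 0.1223]
orientation: [1.97, 2.445, 0.001]
contact_force: [0.3, 0.1, -0.3]
grip_width: 0.0191
```

jog_arm(rows=[{"xyz":[0,0,0],"delta_rot":[0,0,0],"fingers":1},{"xyz":[0,0,0],"delta_rot":[0,0,0],"fingers":1},{"xyz":[0,0,0],"delta_rot":[0,0,0],"fingers":1},{"xyz":[0,0,0],"delta_rot":[0,0,0],"fingers":1},{"xyz":[0,0,0],"delta_rot":[0,0,0],"fingers":1}])

```text
clock: 6.02
tcp_pos: [0.5987, -0.2298, 0.1226]
orientation: [1.968, 2.448, 0.003]
contact_force: [0.3, 0.1, -0.9]
grip_width: 0.0188
```

Run:
```python
from h import *
st(); plan(.5985,-.23,.012,12.4)
c=cam("wrist");im=imaging.grab_frame("wrist"); cv2.imwrite("pics/w3.png",im)
for d in imaging.tip_of("wrist","box_mouth"): print(d,atz("wrist",d["position"],.06,c))
imaging.grab_frame("top")
for d in imaging.cut_out("top","highlighter_a_mid"): print(d["conf"],d["position"])
```

```text
t 6.02 tcp [ 0.5987 -0.2298  0.1226] jaw 12.42 tilt 0.11 F [ 0.3  0.1 -0.9] w 0.0188 j [-0.06  0.58  0.47  1.76 -0.32  0.88  0.76]
xyz cm [-0.02, -0.04, 11.06] rot [0.1, -0.0, 0.0]
0.85 [324.0, 288.9]
```

View pics/w3.png

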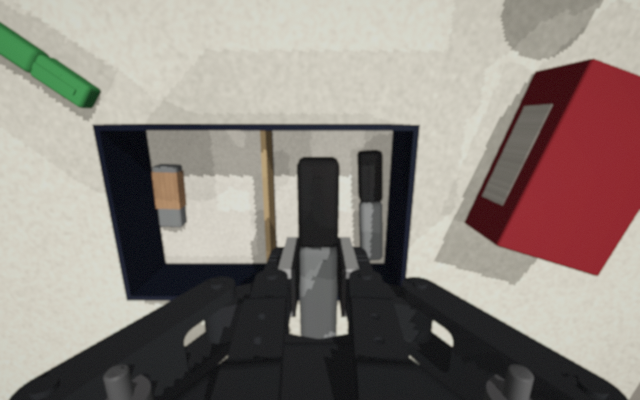

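Run:
```python
from h import *
for p in [(97,126),(418,126),(128,299),(407,281)]: print(atz("wrist",p,.06))
b=np.array([.5575,-.239]);a=np.radians(12.4);u=np.array([np.cos(a),np.sin(a)]);v=np.array([-u[1],u[0]])
C=np.array([[*(b+s*.11*u+t*.0675*v),.06] for s in(1,-1) for t in(1,-1)]); print(np.round(proj("wrist",C)),np.round(proj("top",C)),np.round(C,3))
```

```text
[ 0.44024543 -0.20069225  0.06      ]
[ 0.6502523  -0.15481926  0.06      ]
[ 0.46661526 -0.33011547  0.06      ]
[ 0.67701463 -0.26815139  0.06      ]
[[421. 118.]
 [405. 296.]
 [ 90. 118.]
 [125. 297.]] [[388. 168.]
 [445. 154.]
 [414. 264.]
 [474. 249.]] [[ 0.65  -0.149  0.06 ]
 [ 0.679 -0.281  0.06 ]
 [ 0.436 -0.197  0.06 ]
 [ 0.465 -0.329  0.06 ]]
```

jog_arm(rows=[{"xyz":[0.1,0,2.5],"delta_rot":[0,0,0],"fingers":1},{"xyz":[0.2,0,5],"delta_rot":[0,0,0],"fingers":1},{"xyz":[0.2,0,7.5],"delta_rot":[0,0,0],"fingers":1},{"xyz":[0.2,0,9.5],"delta_rot":[0,0,0],"fingers":1},{"xyz":[0.2,0,10.5],"delta_rot":[0,0,0],"fingers":1}])

```text
clock: 6.63
tcp_pos: [0.597, -0.2278, 0.015]
orientation: [-1.967, -2.447, 0.0]
contact_force: [-0.9, 0.7, -1.2]
grip_width: 0.0186
```

Run:
```python
from h import *
st(); plan(.5985,-.232,.012,12.4)
```

```text
t 6.63 tcp [ 0.597  -0.2278  0.015 ] jaw 12.39 tilt 0.12 F [-0.9  0.7 -1.2] w 0.0186 j [-0.01  0.72  0.39  1.81 -0.4   0.7   0.82]
xyz cm [-0.44, 0.05, 0.3] rot [-0.1, -0.1, -0.0]
```

jog_arm(rows=[{"xyz":[-0.4,0.1,0.1],"delta_rot":[0,0,0],"fingers":1},{"xyz":[-0.4,0.1,0.3],"delta_rot":[0,0,0],"fingers":1},{"xyz":[-0.4,0.1,0.3],"delta_rot":[0,0,0],"fingers":0.6},{"xyz":[-0.4,0.1,0.3],"delta_rot":[0,0,0],"fingers":0.6},{"xyz":[-0.4,0.1,0.3],"delta_rot":[0,0,0],"fingers":0.6}])

```text
clock: 7.05
tcp_pos: [0.5997, -0.2318, 0.0132]
orientation: [-1.969, -2.448, -0.001]
contact_force: [-0.4, -0.2, -0.3]
grip_width: 0.0342
```

jog_arm(rows=[{"xyz":[0,0,0],"delta_rot":[0,0,0],"fingers":0.6},{"xyz":[0,0,-2.5],"delta_rot":[0,0,0],"fingers":0.6},{"xyz":[0,0,-6],"delta_rot":[0,0,0],"fingers":0.6},{"xyz":[0,0,-9],"delta_rot":[0,0,0],"fingers":0.6},{"xyz":[0,0,-12],"delta_rot":[0,0,0],"fingers":0.5}])

```text
clock: 7.47
tcp_pos: [0.5998, -0.232, 0.1354]
orientation: [1.969, 2.447, 0.002]
contact_force: [0.4, -0.8, 0.5]
grip_width: 0.0425
```

Run:
```python
from h import *
st(); plan(.594,.005,.13,68.5-90)
c=cam("wrist");im=imaging.grab_frame("wrist"); cv2.imwrite("pics/w4.png",im)
```

```text
t 7.47 tcp [ 0.5998 -0.232   0.1354] jaw 12.38 tilt 0.08 F [ 0.4 -0.8  0.5] w 0.0425 j [-0.07  0.56  0.48  1.75 -0.32  0.91  0.76]
xyz cm [23.28, 4.52, 0.55] rot [0.1, -0.0, 33.9]
```

View pics/w4.png

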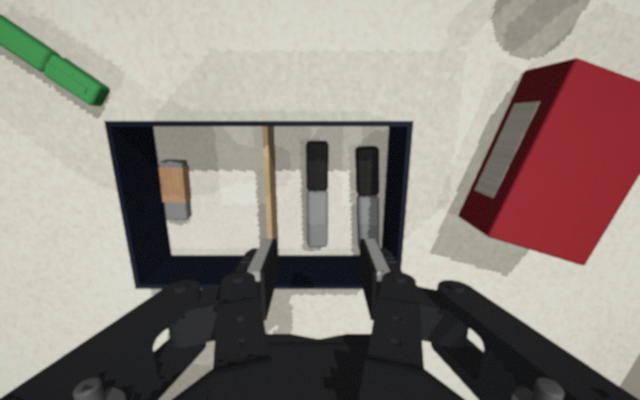

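The loose highlighter lies flat at (317,195), beside the other one (367,195). Next is the eraser.

jog_arm(rows=[{"xyz":[3.9,0.8,0],"delta_rot":[0,0,6.8],"fingers":0.4},{"xyz":[7.8,1.5,0],"delta_rot":[0,0,13.6],"fingers":0.4},{"xyz":[11.7,2.3,0.2],"delta_rot":[0,0,20.4],"fingers":0.4},{"xyz":[15.6,3,0.4],"delta_rot":[0,0,27.2],"fingers":0.4},{"xyz":[19.5,3.8,0.5],"delta_rot":[0,0,33.9],"fingers":0.4}])

```text
clock: 7.93
tcp_pos: [0.5982, -0.0334, 0.1368]
orientation: [2.597, 1.755, 0.014]
contact_force: [0.8, 0.3, -0.6]
grip_width: 0.051
```

Run:
```python
from h import *
st(); plan(.594,.005,.13,68.5-90)
```

```text
t 7.93 tcp [ 0.5982 -0.0334  0.1368] jaw -21.92 tilt 0.64 F [ 0.8  0.3 -0.6] w 0.051 j [-0.52  0.52  0.63  1.87 -0.4   0.87 -0.07]
xyz cm [3.4, -1.83, 0.67] rot [0.6, -0.2, -0.4]
```

jog_arm(rows=[{"xyz":[2,-1,0.3],"delta_rot":[0.6,-0.2,0],"fingers":0.4},{"xyz":[3.4,-1.8,0.7],"delta_rot":[0.6,-0.2,-0.4],"fingers":0.4},{"xyz":[3.4,-1.8,0.7],"delta_rot":[0.6,-0.2,-0.4],"fingers":0.4},{"xyz":[3.4,-1.8,0.7],"delta_rot":[0.6,-0.2,-0.4],"fingers":0.4},{"xyz":[3.4,-1.8,0.7],"delta_rot":[0.6,-0.2,-0.4],"fingers":0.4}])

```text
clock: 8.35
tcp_pos: [0.5944, 0.0024, 0.1301]
orientation: [2.597, 1.764, -0.0]
contact_force: [-0.0, 0.7, 0.5]
grip_width: 0.0515
```

Run:
```python
from h import *
st()
c=cam("wrist"); im=imaging.grab_frame("wrist"); cv2.imwrite("pics/w5.png",im)
q="eraser_a_mid"; z=.007
for d in imaging.tip_of("wrist",q): print(q,d["conf"],d["position"],atz("wrist",d["position"],z,c))
for d in imaging.cut_out("wrist",q):
        cs,_=cv2.findContours(d["region"].astype(np.uint8),0,2); k=max(cs,key=cv2.contourArea)[:,0]
        w=np.array([atz("wrist",p,z+.005,c)[:2] for p in k],np.float32)
        print(q,d["conf"],d["position"],cv2.minAreaRect(w))
plan(.594,.005,.008,68.5-90)
```

```text
t 8.35 tcp [0.5944 0.0024 0.1301] jaw -21.64 tilt 0.11 F [-0.   0.7  0.5] w 0.0515 j [-0.58  0.53  0.63  1.88 -0.4   0.86 -0.13]
eraser_a_mid 0.77 [316.6, 194.2] [0.59343857 0.00373574 0.007     ]
eraser_a_mid 0.68 [316.0, 195.3] ((0.5941369533538818, 0.005162490531802177), (0.056305840611457825, 0.02115960791707039), 66.87519073486328)
xyz cm [0.24, -0.15, 12.21] rot [0.1, 0.0, -0.2]
```

View pics/w5.png

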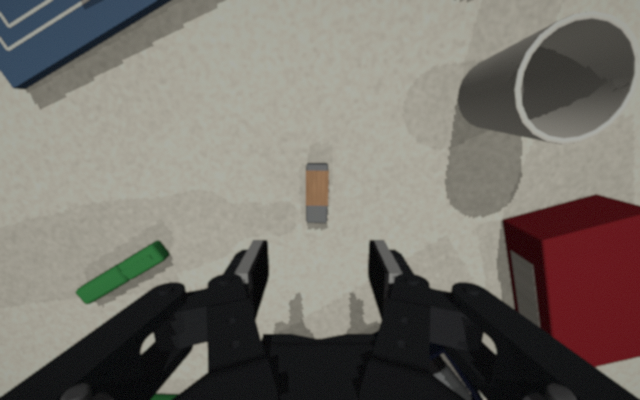

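jog_arm(rows=[{"xyz":[0.1,0,3],"delta_rot":[0,0,0],"fingers":0.45},{"xyz":[0.1,0,6],"delta_rot":[0,0,0],"fingers":0.45},{"xyz":[0.1,0,8.5],"delta_rot":[0,0,0],"fingers":0.45},{"xyz":[0.1,0,10],"delta_rot":[0,0,0],"fingers":0.45},{"xyz":[0.1,0,10],"delta_rot":[0,0,0],"fingers":0.45}])

```text
clock: 8.92
tcp_pos: [0.5926, 0.0018, 0.0271]
orientation: [-2.601, -1.761, 0.008]
contact_force: [0.2, 0.4, -0.3]
grip_width: 0.0469
```

Run:
```python
from h import *
st(); plan(.594,.0045,.007,68-90)
```

```text
t 8.92 tcp [0.5926 0.0018 0.0271] jaw -21.81 tilt 0.28 F [ 0.2  0.4 -0.3] w 0.0469 j [-0.49  0.67  0.52  1.92 -0.51  0.69 -0.04]
xyz cm [0.31, 0.04, 2.01] rot [-0.2, 0.2, 0.2]
```

jog_arm(rows=[{"xyz":[0.3,0,1],"delta_rot":[-0.2,0.2,0.2],"fingers":0.45},{"xyz":[0.3,0,2],"delta_rot":[-0.2,0.2,0.2],"fingers":0.45},{"xyz":[0.3,0,2],"delta_rot":[-0.2,0.2,0.2],"fingers":0.6},{"xyz":[0.3,0,2],"delta_rot":[-0.2,0.2,0.2],"fingers":1},{"xyz":[0.3,0,2],"delta_rot":[-0.2,0.2,0.2],"fingers":1}])

```text
clock: 9.33
tcp_pos: [0.5941, 0.0044, 0.0078]
orientation: [2.604, 1.756, 0.001]
contact_force: [0.1, 0.9, -0.2]
grip_width: 0.0182
```

jog_arm(rows=[{"xyz":[0,0,0],"delta_rot":[0,0,0],"fingers":1},{"xyz":[0,0,0],"delta_rot":[0,0,0],"fingers":1},{"xyz":[0,0,0],"delta_rot":[0,0,0],"fingers":1},{"xyz":[0,0,-2],"delta_rot":[0,0,0],"fingers":1},{"xyz":[0,0,-5],"delta_rot":[0,0,0],"fingers":1}])

```text
clock: 9.75
tcp_pos: [0.5919, 0.0045, 0.0562]
orientation: [-2.603, -1.756, 0.006]
contact_force: [1.0, 0.9, 0.7]
grip_width: 0.0185
```

Run:
```python
from h import *
st(); plan(.5165,-.250,.13,12.4)
cv2.imwrite("pics/w6.png",imaging.grab_frame("wrist"))
```

```text
t 9.75 tcp [0.5919 0.0045 0.0562] jaw -22.0 tilt 0.24 F [1.  0.9 0.7] w 0.0185 j [-0.52  0.63  0.56  1.92 -0.48  0.74 -0.07]
xyz cm [-26.44, 2.52, -7.33] rot [-0.2, 0.1, -34.4]
```

View pics/w6.png

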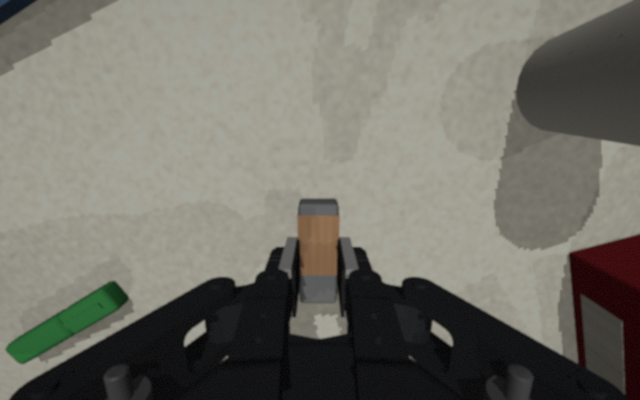

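Eraser held (318,250). Carrying it to the near compartment.

jog_arm(rows=[{"xyz":[0,0,-3],"delta_rot":[0,0,-6],"fingers":1},{"xyz":[-3,0.3,-6],"delta_rot":[0,0,-13],"fingers":1},{"xyz":[-7,0.7,-7.5],"delta_rot":[0,0,-20],"fingers":1},{"xyz":[-11,1.1,-7.5],"delta_rot":[0,0,-27],"fingers":1},{"xyz":[-15,1.4,-7.5],"delta_rot":[0,0,-34],"fingers":1}])

```text
clock: 10.22
tcp_pos: [0.5532, -0.1419, 0.1396]
orientation: [1.965, 2.442, 0.01]
contact_force: [-0.5, -0.5, -1.2]
grip_width: 0.0186
```

Run:
```python
from h import *
st(); plan(.5165,-.250,.13,12.4)
```

```text
t 10.22 tcp [ 0.5532 -0.1419  0.1396] jaw 12.36 tilt 0.57 F [-0.5 -0.5 -1.2] w 0.0186 j [-0.24  0.44  0.49  1.93 -0.28  0.83  0.62]
xyz cm [-9.77, -5.91, 0.92] rot [0.6, 0.1, -0.0]
```

jog_arm(rows=[{"xyz":[-3,-2,0],"delta_rot":[0.6,0.1,0],"fingers":1},{"xyz":[-6,-4,0],"delta_rot":[0.6,0.1,0],"fingers":1},{"xyz":[-9.8,-5.9,0],"delta_rot":[0.6,0.1,0],"fingers":1},{"xyz":[-9.8,-5.9,0.5],"delta_rot":[0.6,0.1,0],"fingers":1},{"xyz":[-9.8,-5.9,0.9],"delta_rot":[0.6,0.1,0],"fingers":1}])

```text
clock: 10.63
tcp_pos: [0.5154, -0.2539, 0.1307]
orientation: [1.976, 2.44, -0.002]
contact_force: [0.2, 1.1, 0.2]
grip_width: 0.0185
```

Run:
```python
from h import *
st(); plan(.5165,-.250,.012,12.4)
cv2.imwrite("pics/w7.png",imaging.grab_frame("wrist"))
```

```text
t 10.63 tcp [ 0.5154 -0.2539  0.1307] jaw 12.0 tilt 0.12 F [0.2 1.1 0.2] w 0.0185 j [-0.04  0.47  0.5   1.92 -0.3   0.83  0.83]
xyz cm [0.39, 0.19, 11.87] rot [-0.0, 0.1, -0.4]
```

View pics/w7.png

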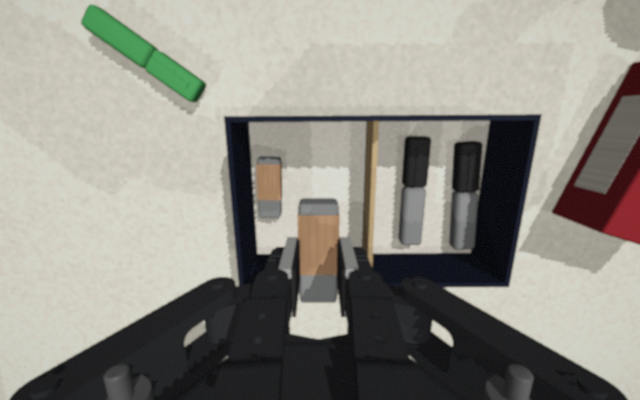

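jog_arm(rows=[{"xyz":[0.2,0.2,2.5],"delta_rot":[0,0.1,-0.4],"fingers":1},{"xyz":[0.2,0.2,5],"delta_rot":[0,0.1,-0.4],"fingers":1},{"xyz":[0.2,0.2,7.5],"delta_rot":[0,0.1,-0.4],"fingers":1},{"xyz":[0.2,0.2,10],"delta_rot":[0,0.1,-0.4],"fingers":1},{"xyz":[0.2,0.2,11],"delta_rot":[0,0.1,-0.4],"fingers":1}])

```text
clock: 11.1
tcp_pos: [0.5165, -0.2455, 0.0164]
orientation: [-1.956, -2.45, 0.001]
contact_force: [0.4, 0.3, -0.1]
grip_width: 0.0183
```

Run:
```python
from h import *
st(); plan(.5165,-.250,.012,12.4)
```

```text
t 11.1 tcp [ 0.5165 -0.2455  0.0164] jaw 12.8 tilt 0.39 F [ 0.4  0.3 -0.1] w 0.0183 j [ 0.04  0.64  0.4   1.97 -0.41  0.62  0.92]
xyz cm [-0.44, -0.09, 0.44] rot [-0.3, -0.3, 0.4]
```

jog_arm(rows=[{"xyz":[-0.2,-0.1,0.2],"delta_rot":[-0.3,-0.3,0.4],"fingers":1},{"xyz":[-0.3,-0.1,0.4],"delta_rot":[-0.3,-0.3,0.4],"fingers":1},{"xyz":[-0.3,-0.1,0.4],"delta_rot":[-0.3,-0.3,0.4],"fingers":0.6},{"xyz":[-0.3,-0.1,0.4],"delta_rot":[-0.3,-0.3,0.4],"fingers":0.6},{"xyz":[-0.3,-0.1,0.4],"delta_rot":[-0.3,-0.3,0.4],"fingers":0.6}])

```text
clock: 11.52
tcp_pos: [0.5171, -0.249, 0.0136]
orientation: [1.967, 2.446, 0.002]
contact_force: [0.3, -0.7, -0.5]
grip_width: 0.0344
```

jog_arm(rows=[{"xyz":[0,0,0],"delta_rot":[0,0,0],"fingers":0.6},{"xyz":[0,0,-3],"delta_rot":[0,0,0],"fingers":0.6},{"xyz":[0,0,-7],"delta_rot":[0,0,0],"fingers":0.6},{"xyz":[0,0,-11],"delta_rot":[0,0,0],"fingers":0.6},{"xyz":[0,0,-15],"delta_rot":[0,0,0],"fingers":0.4}])

```text
clock: 11.93
tcp_pos: [0.5163, -0.249, 0.1658]
orientation: [1.967, 2.446, 0.002]
contact_force: [1.0, -0.4, 0.5]
grip_width: 0.0447
```

Run:
```python
from h import *
st(); plan(.5577,-.232,.22,12.4)
```

```text
t 11.93 tcp [ 0.5163 -0.249   0.1658] jaw 12.38 tilt 0.18 F [ 1.  -0.4  0.5] w 0.0447 j [-0.07  0.42  0.53  1.9  -0.27  0.89  0.81]
xyz cm [0.77, 4.42, -5.41] rot [0.2, 0.1, -0.0]
```

jog_arm(rows=[{"xyz":[-0.5,2,-1.5],"delta_rot":[0.2,0.1,0],"fingers":0.2},{"xyz":[-1,4.2,-3],"delta_rot":[0.2,0.1,0],"fingers":0.0},{"xyz":[-1,4.2,-4],"delta_rot":[0.2,0.1,0],"fingers":0.0},{"xyz":[-1,4.2,-4],"delta_rot":[0.2,0.1,0],"fingers":0.0},{"xyz":[-1,4.2,-4],"delta_rot":[0.2,0.1,0],"fingers":0.0}])

```text
clock: 12.35
tcp_pos: [0.5588, -0.2499, 0.2061]
orientation: [-1.969, -2.447, 0.0]
contact_force: [-0.0, 0.1, -0.0]
grip_width: 0.0853
```

Run:
```python
from h import *
st()
c=cam("wrist"); im=imaging.grab_frame("wrist"); cv2.imwrite("pics/w8.png",cv2.resize(im,None,fx=1.25,fy=1.25)); cv2.imwrite("pics/w8raw.png",im); np.savez("w8.npz",K=c[0],t=c[1],A=c[2])
for d in imaging.tip_of("wrist","box_mouth"): print(d,atz("wrist",d["position"],.06,c))
for d in imaging.cut_out("wrist","box"):
    m=d["region"].astype(np.uint8); cs,_=cv2.findContours(m,0,2); k=max(cs,key=cv2.contourArea)[:,0]
    w=np.array([atz("wrist",p,.06,c)[:2] for p in k],np.float32); print(d["conf"],cv2.minAreaRect(w),m.sum())
```

```text
t 12.35 tcp [ 0.5588 -0.2499  0.2061] jaw 12.36 tilt 0.03 F [-0.   0.1 -0. ] w 0.0853 j [-0.09  0.44  0.54  1.77 -0.26  1.01  0.77]
{'position': [320.6, 182.9], 'conf': 0.81} [ 0.55918508 -0.24255031  0.06      ]
0.85 ((0.5584766268730164, -0.2418767660856247), (0.22148968279361725, 0.13495656847953796), 12.327571868896484) 24906
```

View pics/w8.png

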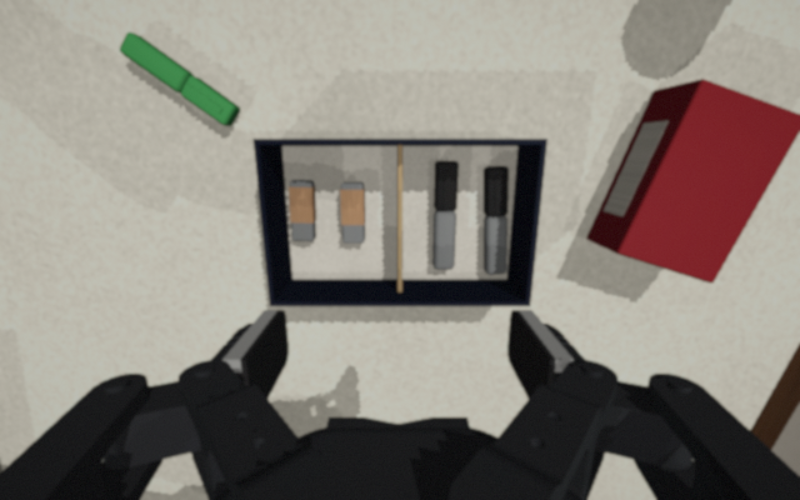

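All four items are in place: erasers at (302,211) and (352,212), highlighters at (445,215) and (496,220). Next, the lids.

jog_arm(rows=[{"xyz":[4,0.4,0],"delta_rot":[0,0,0],"fingers":0},{"xyz":[8,0.8,0],"delta_rot":[0,0,0],"fingers":0},{"xyz":[12,1.2,0],"delta_rot":[0,0,3],"fingers":0},{"xyz":[16,1.6,0],"delta_rot":[0,0,5],"fingers":0},{"xyz":[20,2,0],"delta_rot":[0,0,7.3],"fingers":0}])

```text
clock: 12.92
tcp_pos: [0.533, -0.0488, 0.2042]
orientation: [-2.123, -2.31, 0.004]
contact_force: [0.6, 0.3, -0.2]
grip_width: 0.0852
```

Run:
```python
from h import *
st(); plan(.513,.25,.20,5.1)
```

```text
t 12.92 tcp [ 0.533  -0.0488  0.2042] jaw 4.85 tilt 0.28 F [ 0.6  0.3 -0.2] w 0.0852 j [-0.47  0.31  0.54  1.94 -0.19  0.95  0.25]
xyz cm [29.94, 0.54, 0.45] rot [-0.3, -0.1, -0.2]
```

jog_arm(rows=[{"xyz":[4,0.1,0],"delta_rot":[-0.3,0,-0.2],"fingers":0},{"xyz":[8,0.2,0],"delta_rot":[-0.3,0,-0.2],"fingers":0},{"xyz":[12,0.3,0],"delta_rot":[-0.3,0,-0.2],"fingers":0},{"xyz":[16,0.3,0],"delta_rot":[-0.3,0,-0.2],"fingers":0},{"xyz":[20,0.4,0],"delta_rot":[-0.3,0,-0.2],"fingers":0}])

```text
clock: 13.33
tcp_pos: [0.5185, 0.1521, 0.2036]
orientation: [-2.121, -2.315, 0.0]
contact_force: [0.5, 0.2, 0.2]
grip_width: 0.0849
```

Run:
```python
from h import *
st(); plan(.513,.25,.20,5.1)
```

```text
t 13.33 tcp [0.5185 0.1521 0.2036] jaw 5.02 tilt 0.08 F [0.5 0.2 0.2] w 0.0849 j [-0.78  0.3   0.47  1.93 -0.17  0.94 -0.15]
xyz cm [9.8, 0.3, 0.37] rot [-0.1, -0.1, -0.1]
```

jog_arm(rows=[{"xyz":[4,0.1,0],"delta_rot":[0,0,0],"fingers":0},{"xyz":[7,0.2,0],"delta_rot":[0,0,0],"fingers":0},{"xyz":[9.8,0.3,0],"delta_rot":[0,0,0],"fingers":0},{"xyz":[9.8,0.3,0],"delta_rot":[0,0,0],"fingers":0},{"xyz":[9.8,0.3,0],"delta_rot":[0,0,0],"fingers":0}])

```text
clock: 13.75
tcp_pos: [0.5117, 0.2512, 0.2026]
orientation: [-2.117, -2.319, 0.003]
contact_force: [-0.1, -0.5, 0.1]
grip_width: 0.0854
```

Run:
```python
from h import *
st()
c=cam("wrist"); im=imaging.grab_frame("wrist"); cv2.imwrite("pics/w9.png",cv2.resize(im,None,fx=1.25,fy=1.25))
for q,z in (("post",.062),("collar",.032),("inner_lid",0),("outer_lid",.016)):
    for d in imaging.tip_of("wrist",q): print(q,d,atz("wrist",d["position"],z,c))
for q,z in (("outer_lid",.019),("inner_lid",.079)):
  for d in imaging.cut_out("wrist",q):
    m=d["region"].astype(np.uint8); cs,_=cv2.findContours(m,0,2); k=max(cs,key=cv2.contourArea)[:,0]
    w=np.array([atz("wrist",p,z,c)[:2] for p in k],np.float32); print(q,d["conf"],d["position"],cv2.minAreaRect(w))
```

```text
t 13.75 tcp [0.5117 0.2512 0.2026] jaw 5.21 tilt 0.17 F [-0.1 -0.5  0.1] w 0.0854 j [-0.9   0.35  0.43  1.86 -0.18  0.96 -0.31]
post {'position': [316.6, 179.3], 'conf': 0.89} [0.508387   0.26278235 0.062     ]
post {'position': [319.7, 166.2], 'conf': 0.56} [0.51021229 0.2757688  0.062     ]
collar {'position': [319.9, 176.5], 'conf': 0.97} [0.51193609 0.26030061 0.032     ]
inner_lid {'position': [318.8, 169.4], 'conf': 0.88} [0.51052661 0.2627048  0.        ]
outer_lid {'position': [321.4, 170.5], 'conf': 0.72} [0.5133089  0.26429091 0.016     ]
outer_lid 0.79 [322.5, 160.0] ((0.5123773813247681, 0.26272547245025635), (0.2370186150074005, 0.153047114610672), 4.716287136077881)
inner_lid 0.88 [320.1, 177.7] ((0.5112283229827881, 0.2673552930355072), (0.02384006604552269, 0.029599664732813835), 5.203148365020752)
```

View pics/w9.png

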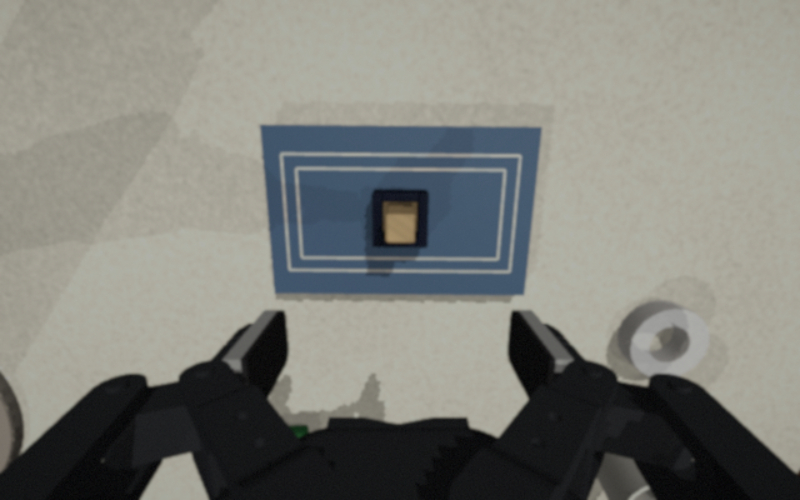

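Run:
```python
from h import *
c=cam("wrist"); im=imaging.grab_frame("wrist"); cv2.imwrite("pics/w10.png",cv2.resize(im[140:210,280:360],None,fx=8,fy=8,interpolation=cv2.INTER_NEAREST))
print(c[1],c[2][:,2])
for y in (.260,.262,.264,.266):
    a=np.radians(4.9);u=np.array([np.cos(a),np.sin(a)]);v=np.array([-u[1],u[0]]);b=np.array([.512,y])
    for z,h in((.079,.011),(.045,.023)):
        C=np.array([[*(b+s*h*u+t*h*v),z] for s,t in((-1,1),(1,1),(1,-1),(-1,-1))])
        print(y,z,np.round((proj("wrist",C,c)-[280,140])*8).tolist())
```

```text
[0.5071469  0.31515434 0.34584765] [ 0.02166327 -0.26438273 -0.9641745 ]
0.26 0.079 [[211.0, 251.0], [404.0, 251.0], [402.0, 438.0], [213.0, 438.0]]
0.26 0.045 [[125.0, 112.0], [490.0, 112.0], [483.0, 464.0], [133.0, 465.0]]
0.262 0.079 [[212.0, 233.0], [406.0, 233.0], [404.0, 422.0], [214.0, 422.0]]
0.262 0.045 [[126.0, 96.0], [491.0, 96.0], [484.0, 450.0], [134.0, 450.0]]
0.264 0.079 [[214.0, 216.0], [408.0, 216.0], [406.0, 405.0], [216.0, 405.0]]
0.264 0.045 [[127.0, 80.0], [493.0, 80.0], [486.0, 435.0], [135.0, 435.0]]
0.266 0.079 [[215.0, 198.0], [409.0, 198.0], [407.0, 388.0], [217.0, 388.0]]
0.266 0.045 [[129.0, 64.0], [495.0, 64.0], [487.0, 420.0], [136.0, 420.0]]
```

View pics/w10.png

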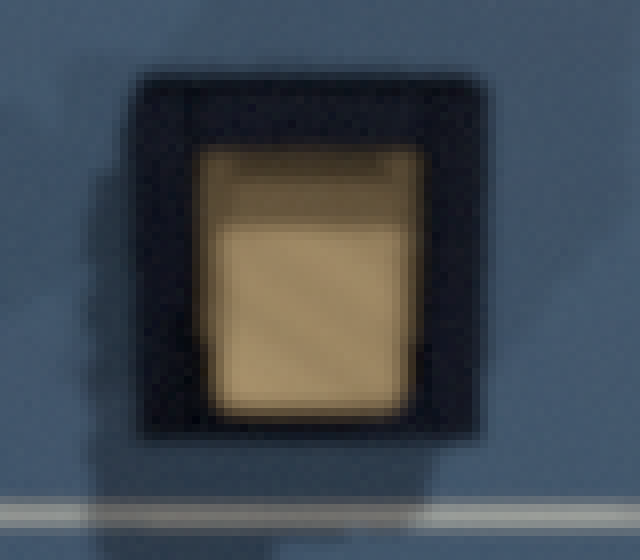

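Run:
```python
from h import *
st(); plan(.5125,.263,.09,5.0)
```

```text
t 14.15 tcp [0.5132 0.249  0.2038] jaw 4.93 tilt 0.08 F [-0.1  0.8  0.1] w 0.0855 j [-0.9   0.35  0.43  1.86 -0.18  0.97 -0.31]
xyz cm [1.39, 0.06, 11.38] rot [-0.1, -0.1, -0.1]
```

jog_arm(rows=[{"xyz":[0.7,0,3],"delta_rot":[0,0,0],"fingers":0.4},{"xyz":[1.4,0.1,6],"delta_rot":[0,0,0],"fingers":0.4},{"xyz":[1.4,0.1,9],"delta_rot":[0,0,0],"fingers":0.4},{"xyz":[1.4,0.1,11],"delta_rot":[0,0,0],"fingers":0.4},{"xyz":[1.4,0.1,11],"delta_rot":[0,0,0],"fingers":0.4}], grip_force=80)

```text
clock: 14.57
tcp_pos: [0.5101, 0.2615, 0.0898]
orientation: [-2.122, -2.313, 0.012]
contact_force: [-1.1, -0.2, 0.2]
grip_width: 0.0512
```

Run:
```python
from h import *
st(); plan(.5125,.263,.053,5.0)
```

```text
t 14.57 tcp [0.5101 0.2615 0.0898] jaw 4.93 tilt 0.46 F [-1.1 -0.2  0.2] w 0.0512 j [-0.86  0.51  0.37  1.93 -0.26  0.75 -0.26]
xyz cm [0.14, 0.28, 3.68] rot [-0.4, 0.2, -0.1]
```

jog_arm(rows=[{"xyz":[0.1,0.3,0.8],"delta_rot":[-0.4,0.2,0],"fingers":0.4},{"xyz":[0.1,0.3,1.8],"delta_rot":[-0.4,0.2,0],"fingers":0.4},{"xyz":[0.1,0.3,2.8],"delta_rot":[-0.4,0.2,0],"fingers":0.4},{"xyz":[0.1,0.3,3.6],"delta_rot":[-0.4,0.2,0],"fingers":0.4},{"xyz":[0.1,0.3,3.6],"delta_rot":[-0.4,0.2,0],"fingers":0.5}])

```text
clock: 14.98
tcp_pos: [0.512, 0.2623, 0.0526]
orientation: [-2.123, -2.314, 0.003]
contact_force: [-0.5, 0.4, -0.3]
grip_width: 0.0428
```

Run:
```python
from h import *
st(); plan(.5125,.263,.053,5.0)
im=imaging.grab_frame("wrist"); cv2.imwrite("pics/w11.png",im)
```

```text
t 14.98 tcp [0.512  0.2623 0.0526] jaw 4.93 tilt 0.12 F [-0.5  0.4 -0.3] w 0.0428 j [-0.84  0.57  0.34  1.95 -0.29  0.67 -0.23]
xyz cm [0.06, 0.05, -0.04] rot [-0.1, 0.0, -0.1]
```

View pics/w11.png

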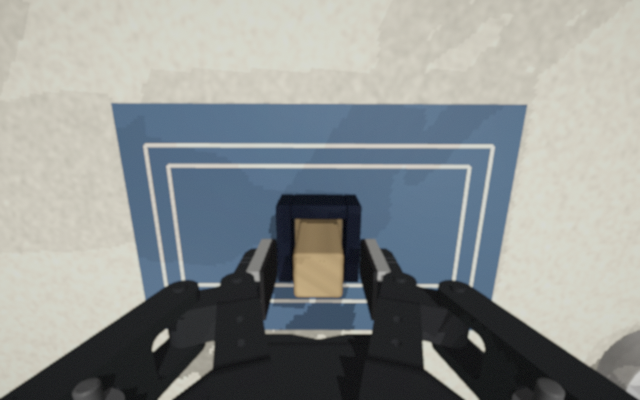

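Post at (318,270), centred between the pads. Closing.

jog_arm(rows=[{"xyz":[0,0,0],"delta_rot":[0,0,0],"fingers":1},{"xyz":[0,0,0],"delta_rot":[0,0,0],"fingers":1},{"xyz":[0,0,0],"delta_rot":[0,0,0],"fingers":1},{"xyz":[0,0,0],"delta_rot":[0,0,0],"fingers":1},{"xyz":[0,0,0],"delta_rot":[0,0,0],"fingers":1}])

```text
clock: 15.45
tcp_pos: [0.5127, 0.2626, 0.054]
orientation: [-2.123, -2.314, 0.0]
contact_force: [-2.0, -1.2, 6.4]
grip_width: 0.0209
```

jog_arm(rows=[{"xyz":[0,0,-0.3],"delta_rot":[0,0,0],"fingers":1},{"xyz":[0,0,-0.8],"delta_rot":[0,0,0],"fingers":1},{"xyz":[0,0,-1.5],"delta_rot":[0,0,0],"fingers":1},{"xyz":[0,0,-2.3],"delta_rot":[0,0,0],"fingers":1},{"xyz":[0,0,-3],"delta_rot":[0,0,0],"fingers":1}])

```text
clock: 15.87
tcp_pos: [0.5127, 0.2626, 0.0848]
orientation: [-2.123, -2.314, 0.0]
contact_force: [0.9, 0.8, -4.5]
grip_width: 0.0206
```

Run:
```python
from h import *
st(); plan(.5125,.263,.16,5.0)
im=imaging.grab_frame("wrist"); cv2.imwrite("pics/w12.png",im)
cv2.imwrite("pics/s12.png",imaging.grab_frame("scene"))
```

```text
t 15.87 tcp [0.5127 0.2626 0.0848] jaw 4.92 tilt 0.06 F [ 0.9  0.8 -4.5] w 0.0206 j [-0.86  0.52  0.37  1.94 -0.27  0.73 -0.25]
xyz cm [0.05, -0.03, -7.52] rot [-0.0, -0.0, -0.1]
```

View pics/w12.png

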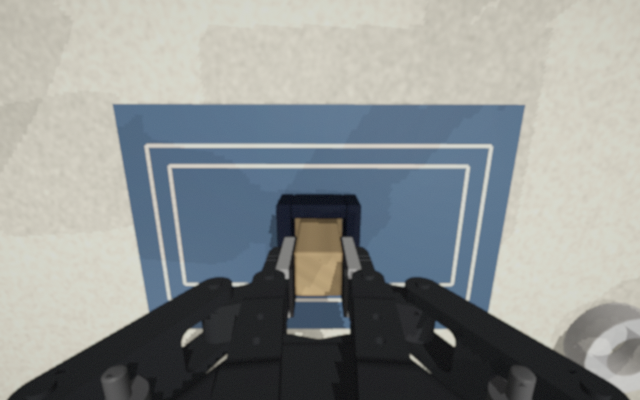

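View pics/s12.png

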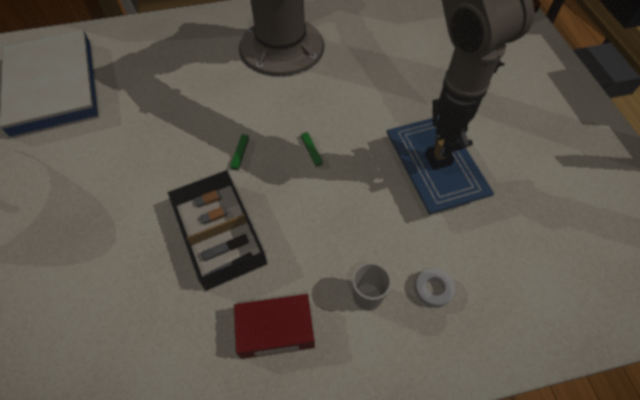

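Both lids are lifted (−4.5 N, about 0.4 kg), level and without slip. Raising and carrying them to the box.

jog_arm(rows=[{"xyz":[0,0,-1.5],"delta_rot":[0,0,0],"fingers":1},{"xyz":[0,0,-3.5],"delta_rot":[0,0,0],"fingers":1},{"xyz":[-0.5,0,-6],"delta_rot":[0,0,0],"fingers":1},{"xyz":[-2,0,-8],"delta_rot":[0,0,0],"fingers":1},{"xyz":[-4,0,-9],"delta_rot":[0,0,0],"fingers":1}])

```text
clock: 16.38
tcp_pos: [0.5179, 0.225, 0.178]
orientation: [-2.12, -2.318, -0.01]
contact_force: [0.7, -0.7, -4.9]
grip_width: 0.0205
```

Run:
```python
from h import *
st(); plan(.5585,-.242,.175,12.35)
```

```text
t 16.38 tcp [0.5179 0.225  0.178 ] jaw 5.09 tilt 0.38 F [ 0.7 -0.7 -4.9] w 0.0205 j [-0.86  0.37  0.43  1.9  -0.2   0.9  -0.24]
xyz cm [-46.88, -0.1, 0.08] rot [0.3, -0.2, -7.3]
```

jog_arm(rows=[{"xyz":[-2.5,0,0],"delta_rot":[0.3,-0.2,0],"fingers":1},{"xyz":[-5.5,0,0],"delta_rot":[0.3,-0.2,-1],"fingers":1},{"xyz":[-8.5,0,0],"delta_rot":[0.3,-0.2,-2],"fingers":1},{"xyz":[-11.5,0,0],"delta_rot":[0.3,-0.2,-3],"fingers":1},{"xyz":[-14.5,0,0],"delta_rot":[0.3,-0.2,-4],"fingers":1}])

```text
clock: 16.8
tcp_pos: [0.5304, 0.0792, 0.1773]
orientation: [-2.036, -2.391, -0.001]
contact_force: [0.9, 0.3, -5.3]
grip_width: 0.0205
```

Run:
```python
from h import *
st(); plan(.5585,-.242,.175,12.35)
```

```text
t 16.8 tcp [0.5304 0.0792 0.1773] jaw 9.16 tilt 0.06 F [ 0.9  0.3 -5.3] w 0.0205 j [-0.64  0.33  0.46  1.97 -0.19  0.88  0.08]
xyz cm [-32.15, -2.33, 0.2] rot [-0.0, -0.1, -3.2]
```

jog_arm(rows=[{"xyz":[-3,-0.2,0],"delta_rot":[0,0,-1],"fingers":1},{"xyz":[-6,-0.4,0],"delta_rot":[0,0,-2],"fingers":1},{"xyz":[-9,-0.6,0],"delta_rot":[0,0,-3],"fingers":1},{"xyz":[-12,-0.9,0],"delta_rot":[0,0,-3.2],"fingers":1},{"xyz":[-15,-1.1,0],"delta_rot":[0,0,-3.2],"fingers":1}])

```text
clock: 17.22
tcp_pos: [0.5429, -0.0722, 0.1771]
orientation: [-1.968, -2.447, -0.001]
contact_force: [0.3, -0.4, -5.2]
grip_width: 0.0206
```

Run:
```python
from h import *
st(); plan(.5585,-.242,.175,12.35)
```

```text
t 17.22 tcp [ 0.5429 -0.0722  0.1771] jaw 12.36 tilt 0.08 F [ 0.3 -0.4 -5.2] w 0.0206 j [-0.37  0.36  0.49  1.94 -0.21  0.89  0.44]
xyz cm [-16.92, -2.11, 0.19] rot [-0.0, -0.1, 0.0]
```

jog_arm(rows=[{"xyz":[-3.5,-0.4,0],"delta_rot":[0,0,0],"fingers":1},{"xyz":[-7,-0.9,0],"delta_rot":[0,0,0],"fingers":1},{"xyz":[-11,-1.4,0],"delta_rot":[0,0,0],"fingers":1},{"xyz":[-14.5,-1.8,0],"delta_rot":[0,0,0],"fingers":1},{"xyz":[-16.9,-2.1,0],"delta_rot":[0,0,0],"fingers":1}])

```text
clock: 17.63
tcp_pos: [0.5577, -0.2463, 0.1771]
orientation: [1.973, 2.444, -0.002]
contact_force: [-0.3, -0.7, -5.0]
grip_width: 0.0201
```

jog_arm(rows=[{"xyz":[0,0,0.5],"delta_rot":[0,0,0],"fingers":1},{"xyz":[0,0,1.0],"delta_rot":[0,0,0],"fingers":1},{"xyz":[0,0,1.5],"delta_rot":[0,0,0],"fingers":1},{"xyz":[0,0,2],"delta_rot":[0,0,0],"fingers":1},{"xyz":[0,0,2],"delta_rot":[0,0,0],"fingers":1}])

```text
clock: 18.05
tcp_pos: [0.5573, -0.2438, 0.1554]
orientation: [-1.968, -2.445, 0.002]
contact_force: [-0.4, 0.2, -5.4]
grip_width: 0.0208
```

Run:
```python
from h import *
st(); plan(.5585,-.242,.13,12.35)
for c in ("wrist","scene","top"):
    im=imaging.grab_frame(c); cv2.imwrite(f"pics/{c}13.png",im)
    q={"wrist":("box",.06)}
    for q,z in (("outer_lid",None),("box",.06)):
      for d in imaging.cut_out(c,q)[:2]:
        m=d["region"].astype(np.uint8); cs,_=cv2.findContours(m,0,2); k=max(cs,key=cv2.contourArea)[:,0]
        zz=z or pose()[0][2]-.054+.019
        w=np.array([atz(c,p,zz)[:2] for p in k],np.float32); print(c,q,d["conf"],d["position"],cv2.minAreaRect(w))
```

```text
t 18.05 tcp [ 0.5573 -0.2438  0.1554] jaw 12.33 tilt 0.18 F [-0.4  0.2 -5.4] w 0.0208 j [-0.06  0.49  0.5   1.82 -0.29  0.91  0.78]
xyz cm [0.15, 0.16, 2.54] rot [-0.2, -0.1, -0.0]
wrist outer_lid 0.89 [319.2, 190.7] ((0.5558799505233765, -0.23818889260292053), (0.23682397603988647, 0.13392876088619232), 12.25948429107666)
scene outer_lid 0.65 [206.8, 217.7] ((0.5607290267944336, -0.2480379343032837), (0.24417392909526825, 0.15245065093040466), 12.303470611572266)
scene box 0.89 [232.4, 271.9] ((0.6689288020133972, -0.21869269013404846), (0.04833428934216499, 0.13537946343421936), 12.078951835632324)
top outer_lid 0.89 [420.7, 187.5] ((0.5708656311035156, -0.24347932636737823), (0.21382629871368408, 0.15247388184070587), 12.068636894226074)
top box 0.58 [401.0, 215.5] ((0.5434727072715759, -0.17361730337142944), (0.2141306847333908, 0.01979304477572441), 12.330926895141602)
top box 0.46 [390.1, 116.1] ((0.7787671685218811, -0.1564023494720459), (0.14141763746738434, 0.10878046602010727), 85.10424041748047)
```

View pics/wrist13.png

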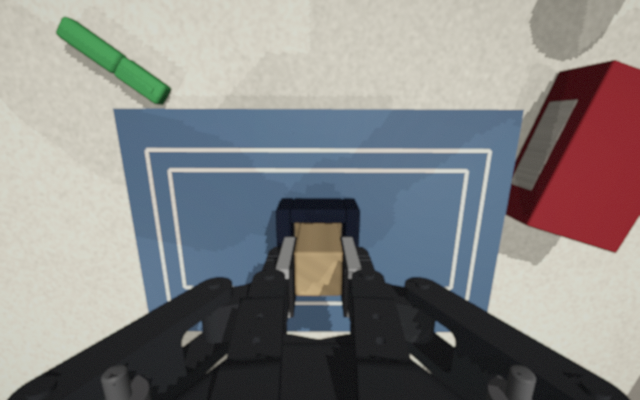

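View pics/scene13.png

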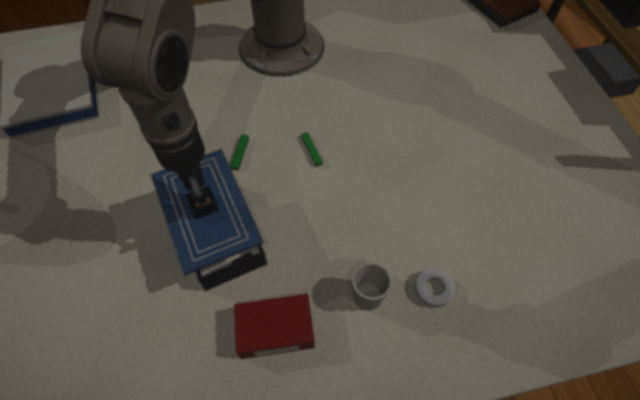

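View pics/top13.png

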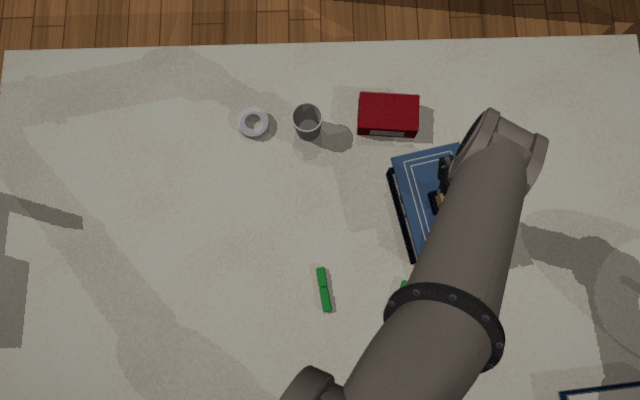

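Both lids hang level over the box: the scene view shows the outer lid centred at (207,215) and the box front end at (232,272). Lowering.

jog_arm(rows=[{"xyz":[0.1,0.1,0.6],"delta_rot":[-0.2,0,0],"fingers":1},{"xyz":[0.1,0.1,1.2],"delta_rot":[-0.2,0,0],"fingers":1},{"xyz":[0.1,0.1,1.8],"delta_rot":[-0.2,0,0],"fingers":1},{"xyz":[0.1,0.1,2.5],"delta_rot":[-0.2,0,0],"fingers":1},{"xyz":[0.1,0.1,2.5],"delta_rot":[-0.2,0,0],"fingers":1}])

```text
clock: 18.92
tcp_pos: [0.5575, -0.2445, 0.1303]
orientation: [-1.973, -2.444, -0.001]
contact_force: [0.4, 0.5, -4.7]
grip_width: 0.0205
```

jog_arm(rows=[{"xyz":[0,0,0],"delta_rot":[0,0,0],"fingers":1},{"xyz":[0,0,0.2],"delta_rot":[0,0,0],"fingers":1},{"xyz":[0,0,0.5],"delta_rot":[0,0,0],"fingers":1},{"xyz":[0,0,0.7],"delta_rot":[0,0,0],"fingers":1},{"xyz":[0,0,0.7],"delta_rot":[0,0,0],"fingers":1}])

```text
clock: 19.33
tcp_pos: [0.5573, -0.2444, 0.1228]
orientation: [-1.973, -2.444, -0.001]
contact_force: [0.7, 0.2, -5.0]
grip_width: 0.0207
```

Run:
```python
from h import *
st(); plan(.5585,-.242,.113,12.35)
```

```text
t 19.33 tcp [ 0.5573 -0.2444  0.1228] jaw 12.19 tilt 0.05 F [ 0.7  0.2 -5. ] w 0.0207 j [-0.04  0.53  0.48  1.84 -0.31  0.85  0.8 ]
xyz cm [0.21, 0.17, 0.98] rot [-0.0, -0.1, -0.2]
```

jog_arm(rows=[{"xyz":[0.2,0.2,0],"delta_rot":[0,0,-0.2],"fingers":1},{"xyz":[0.2,0.2,0.2],"delta_rot":[0,0,-0.2],"fingers":1},{"xyz":[0.2,0.2,0.5],"delta_rot":[0,0,-0.2],"fingers":1},{"xyz":[0.2,0.2,0.8],"delta_rot":[0,0,-0.2],"fingers":1},{"xyz":[0.2,0.2,1.1],"delta_rot":[0,0,-0.2],"fingers":1}])

```text
clock: 19.75
tcp_pos: [0.5587, -0.242, 0.1115]
orientation: [-1.968, -2.447, -0.001]
contact_force: [-0.0, -0.5, -5.0]
grip_width: 0.0203
```

Run:
```python
from h import *
st(); plan(.5585,-.242,.106,12.35)
```

```text
t 19.75 tcp [ 0.5587 -0.242   0.1115] jaw 12.39 tilt 0.05 F [-0.  -0.5 -5. ] w 0.0203 j [-0.04  0.54  0.47  1.85 -0.32  0.83  0.81]
xyz cm [0.0, -0.02, 0.55] rot [-0.0, -0.1, 0.0]
```

Lip already 2.5 mm below the rim without contact. Continuing down.

jog_arm(rows=[{"xyz":[0,0,0.2],"delta_rot":[0,0,0],"fingers":1},{"xyz":[0,0,0.35],"delta_rot":[0,0,0],"fingers":1},{"xyz":[0,0,0.5],"delta_rot":[0,0,0],"fingers":1},{"xyz":[0,0,0.6],"delta_rot":[0,0,0],"fingers":1},{"xyz":[0,0,0.6],"delta_rot":[0,0,0],"fingers":1}])

```text
clock: 20.17
tcp_pos: [0.5587, -0.242, 0.106]
orientation: [-1.968, -2.447, -0.001]
contact_force: [-2.8, 1.3, 1.6]
grip_width: 0.0206
```

Run:
```python
from h import *
st()
```

```text
t 20.17 tcp [ 0.5587 -0.242   0.106 ] jaw 12.38 tilt 0.07 F [-2.8  1.3  1.6] w 0.0206 j [-0.04  0.55  0.46  1.85 -0.33  0.82  0.81]
```

The load is now on the box at z = 0.106 as expected. Releasing, then backing off to check.

jog_arm(rows=[{"xyz":[0,0,0],"delta_rot":[0,0,0],"fingers":0.6},{"xyz":[0,0,0],"delta_rot":[0,0,0],"fingers":0.5},{"xyz":[0,0,0],"delta_rot":[0,0,0],"fingers":0.4},{"xyz":[0,0,-0.5],"delta_rot":[0,0,0],"fingers":0.2},{"xyz":[0,0,-2],"delta_rot":[0,0,0],"fingers":0.0}])

```text
clock: 20.58
tcp_pos: [0.5577, -0.2415, 0.1248]
orientation: [-1.966, -2.445, 0.001]
contact_force: [-0.8, 0.7, -0.1]
grip_width: 0.0735
```

jog_arm(rows=[{"xyz":[0,0,-2],"delta_rot":[0,0,0],"fingers":0},{"xyz":[-0.5,0,-5],"delta_rot":[0,0,0],"fingers":0},{"xyz":[-1,0,-8],"delta_rot":[0,0,0],"fingers":0},{"xyz":[-1,0,-10],"delta_rot":[0,0,0],"fingers":0},{"xyz":[-1,0,-10],"delta_rot":[0,0,0],"fingers":0}])

```text
clock: 21.0
tcp_pos: [0.5627, -0.2535, 0.2304]
orientation: [1.967, 2.444, 0.004]
contact_force: [0.9, -0.8, 0.8]
grip_width: 0.0854
```

Run:
```python
from h import *
st()
c=cam("wrist"); im=imaging.grab_frame("wrist"); cv2.imwrite("pics/w14.png",im)
cv2.imwrite("pics/w14c.png",cv2.resize(im[120:240,260:380],None,fx=5,fy=5,interpolation=cv2.INTER_CUBIC))
for q,z in (("post",.114),("collar",.084),("outer_lid",.068)):
    for d in imaging.tip_of("wrist",q)[:1]: print(q,d,atz("wrist",d["position"],z,c))
for d in imaging.cut_out("wrist","outer_lid"):
    m=d["region"].astype(np.uint8); cs,_=cv2.findContours(m,0,2); k=max(cs,key=cv2.contourArea)[:,0]
    w=np.array([atz("wrist",p,.071,c)[:2] for p in k],np.float32); print(d["conf"],d["position"],cv2.minAreaRect(w))
b=np.array([.5587,-.242]);a=np.radians(12.38);u=np.array([np.cos(a),np.sin(a)]);v=np.array([-u[1],u[0]])
for z,h in((.131,.011),(.097,.023)):
        C=np.array([[*(b+s*h*u+t*h*v),z] for s,t in((-1,1),(1,1),(1,-1),(-1,-1))])
        print(z,np.round((proj("wrist",C,c)-[260,120])*5).tolist())
s=imaging.grab_frame("scene"); cv2.imwrite("pics/s14.png",cv2.resize(s[130:310,130:330],None,fx=3,fy=3,interpolation=cv2.INTER_CUBIC))
```

```text
t 21.0 tcp [ 0.5627 -0.2535  0.2304] jaw 12.33 tilt 0.3 F [ 0.9 -0.8  0.8] w 0.0854 j [-0.08  0.42  0.54  1.73 -0.24  1.05  0.76]
post {'position': [313.7, 181.7], 'conf': 0.71} [ 0.55584343 -0.24045648  0.114     ]
collar {'position': [313.9, 181.1], 'conf': 0.88} [ 0.55693298 -0.24589466  0.084     ]
outer_lid {'position': [318.2, 175.3], 'conf': 0.58} [ 0.56057219 -0.24213509  0.068     ]
0.97 [317.3, 166.5] ((0.5588651895523071, -0.2444104254245758), (0.23574383556842804, 0.15069295465946198), 12.168832778930664)
0.131 [[216.0, 277.0], [349.0, 276.0], [348.0, 405.0], [218.0, 405.0]]
0.097 [[158.0, 180.0], [406.0, 179.0], [402.0, 418.0], [164.0, 419.0]]
```

View pics/w14.png

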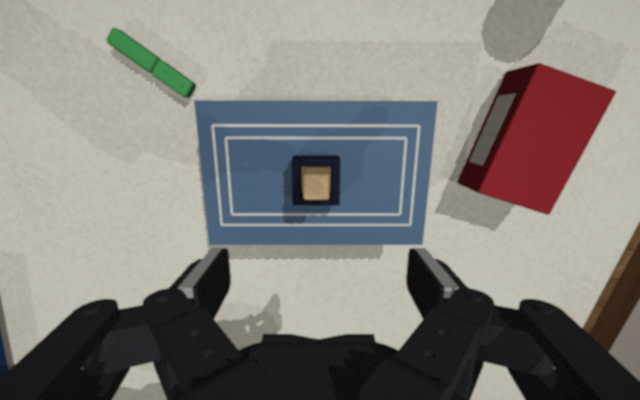

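View pics/w14c.png

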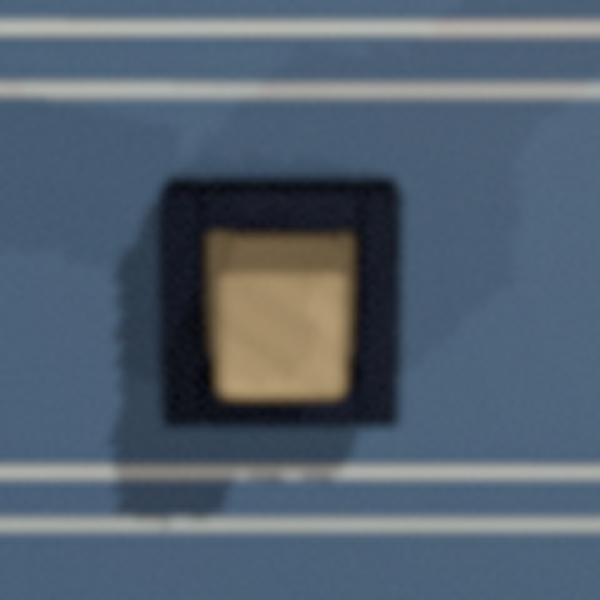

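View pics/s14.png

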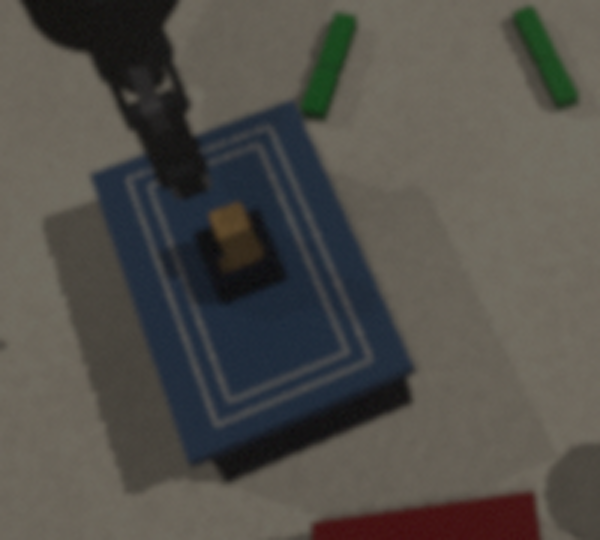

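Post and collar appear where predicted for a seated lid (post top ≈ (316,184), collar centre ≈ (316,180)), and the lid is level in the scene crop. Now the collar.

Run:
```python
from h import *
st(); plan(.5587,-.2425,.145,12.35)
```

```text
t 21.3 tcp [ 0.5595 -0.2509  0.2235] jaw 12.41 tilt 0.36 F [ 0.3 -0.2  0.8] w 0.0852 j [-0.08  0.42  0.53  1.74 -0.24  1.05  0.76]
xyz cm [0.81, 0.14, 7.85] rot [-0.3, -0.2, 0.1]
```

jog_arm(rows=[{"xyz":[0.8,0.1,1.5],"delta_rot":[-0.3,-0.2,0],"fingers":0},{"xyz":[0.8,0.1,3.5],"delta_rot":[-0.3,-0.2,0],"fingers":0},{"xyz":[0.8,0.1,5.5],"delta_rot":[-0.3,-0.2,0],"fingers":0},{"xyz":[0.8,0.1,7.5],"delta_rot":[-0.3,-0.2,0],"fingers":0},{"xyz":[0.8,0.1,7.5],"delta_rot":[-0.3,-0.2,0],"fingers":0}])

```text
clock: 21.72
tcp_pos: [0.5554, -0.2411, 0.1439]
orientation: [-1.963, -2.443, 0.004]
contact_force: [-0.4, 0.6, -0.8]
grip_width: 0.0852
```

Run:
```python
from h import *
st(); plan(.5587,-.2425,.077,12.35)
```

```text
t 21.72 tcp [ 0.5554 -0.2411  0.1439] jaw 12.43 tilt 0.47 F [-0.4  0.6 -0.8] w 0.0852 j [-0.06  0.5   0.49  1.83 -0.29  0.89  0.79]
xyz cm [-0.24, 0.34, 6.68] rot [-0.4, -0.3, 0.1]
```

jog_arm(rows=[{"xyz":[-0.2,0.3,0.8],"delta_rot":[-0.4,-0.3,0],"fingers":0},{"xyz":[-0.2,0.3,1.8],"delta_rot":[-0.4,-0.3,0],"fingers":0},{"xyz":[-0.2,0.3,2.8],"delta_rot":[-0.4,-0.3,0],"fingers":0},{"xyz":[-0.2,0.3,3.8],"delta_rot":[-0.4,-0.3,0],"fingers":0},{"xyz":[-0.2,0.3,4.5],"delta_rot":[-0.4,-0.3,0],"fingers":0}])

```text
clock: 22.13
tcp_pos: [0.5581, -0.2421, 0.0977]
orientation: [1.968, 2.449, -0.001]
contact_force: [0.5, -0.1, -0.4]
grip_width: 0.0852
```

Run:
```python
from h import *
st(); plan(.5587,-.2425,.077,12.35)
```

```text
t 22.13 tcp [ 0.5581 -0.2421  0.0977] jaw 12.43 tilt 0.04 F [ 0.5 -0.1 -0.4] w 0.0852 j [-0.03  0.56  0.46  1.85 -0.33  0.8   0.82]
xyz cm [-0.05, 0.05, 2.07] rot [-0.0, 0.0, 0.1]
```

jog_arm(rows=[{"xyz":[0,0,0.6],"delta_rot":[0,0,0],"fingers":0},{"xyz":[0,0,1.2],"delta_rot":[0,0,0],"fingers":0.1},{"xyz":[0,0,1.7],"delta_rot":[0,0,0],"fingers":0.2},{"xyz":[0,0,2.1],"delta_rot":[0,0,0],"fingers":0.25},{"xyz":[0,0,2.1],"delta_rot":[0,0,0],"fingers":0.25}])

```text
clock: 22.55
tcp_pos: [0.5578, -0.2419, 0.076]
orientation: [-1.967, -2.448, 0.002]
contact_force: [0.1, -0.6, -0.2]
grip_width: 0.0639
```

Run:
```python
from h import *
st(); plan(.5587,-.2425,.077,12.35)
im=imaging.grab_frame("wrist"); cv2.imwrite("pics/w15.png",im)
```

```text
t 22.55 tcp [ 0.5578 -0.2419  0.076 ] jaw 12.43 tilt 0.08 F [ 0.1 -0.6 -0.2] w 0.0639 j [-0.02  0.59  0.44  1.87 -0.35  0.76  0.83]
xyz cm [-0.07, 0.08, -0.1] rot [-0.1, 0.0, 0.1]
```

View pics/w15.png

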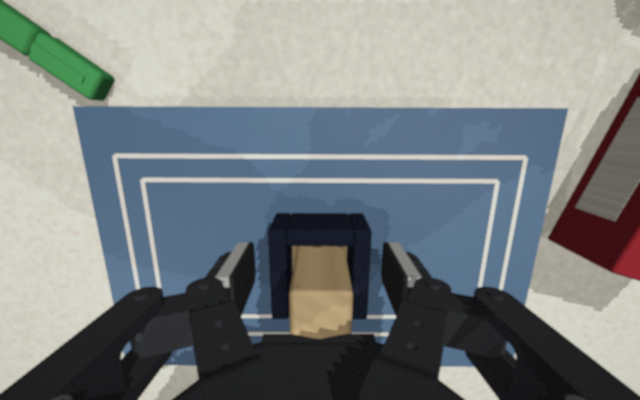

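Collar (270–370, 215–315) sits centred between the pads, straddled. Gripping.

jog_arm(rows=[{"xyz":[0,0.1,0],"delta_rot":[0,0,0],"fingers":0.3},{"xyz":[0,0.1,0],"delta_rot":[0,0,0],"fingers":0.4},{"xyz":[0,0.1,0],"delta_rot":[0,0,0],"fingers":1},{"xyz":[0,0.1,0],"delta_rot":[0,0,0],"fingers":1},{"xyz":[0,0.1,0],"delta_rot":[0,0,0],"fingers":1}], grip_force=60)

```text
clock: 23.02
tcp_pos: [0.5595, -0.2421, 0.0772]
orientation: [1.967, 2.448, -0.001]
contact_force: [-0.3, 0.4, 4.5]
grip_width: 0.0448
```

jog_arm(rows=[{"xyz":[0,0,0],"delta_rot":[0,0,0],"fingers":1},{"xyz":[0,0,0],"delta_rot":[0,0,0],"fingers":1},{"xyz":[0,0,0],"delta_rot":[0,0,0],"fingers":1},{"xyz":[0,0,0],"delta_rot":[0,0,0],"fingers":1},{"xyz":[0,0,0],"delta_rot":[0,0,0],"fingers":1}])

```text
clock: 23.43
tcp_pos: [0.5596, -0.242, 0.0772]
orientation: [1.967, 2.448, -0.001]
contact_force: [-0.5, 0.1, 2.3]
grip_width: 0.0447
```

Run:
```python
from h import *
st()
im=imaging.grab_frame("wrist"); cv2.imwrite("pics/w16.png",im)
```

```text
t 23.43 tcp [ 0.5596 -0.242   0.0772] jaw 12.44 tilt 0.05 F [-0.5  0.1  2.3] w 0.0447 j [-0.02  0.59  0.44  1.86 -0.35  0.77  0.83]
```

View pics/w16.png

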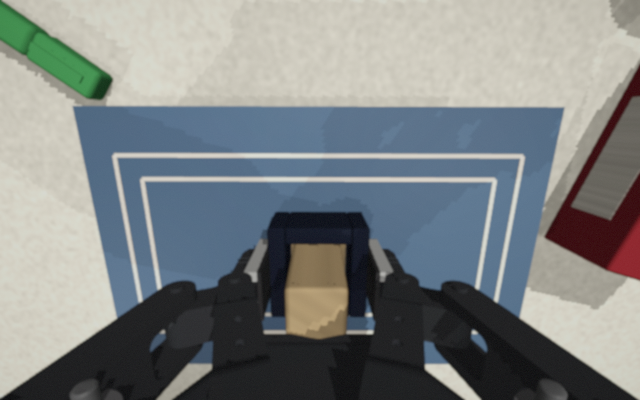

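jog_arm(rows=[{"xyz":[0,0,-0.3],"delta_rot":[0,0,0],"fingers":1},{"xyz":[0,0,-0.7],"delta_rot":[0,0,0],"fingers":1},{"xyz":[0,0,-1.2],"delta_rot":[0,0,0],"fingers":1},{"xyz":[0,0,-1.7],"delta_rot":[0,0,0],"fingers":1},{"xyz":[0,0,-2.2],"delta_rot":[0,0,0],"fingers":1}])

```text
clock: 23.9
tcp_pos: [0.5595, -0.242, 0.0997]
orientation: [1.967, 2.448, -0.001]
contact_force: [-0.3, 0.7, -2.4]
grip_width: 0.0447
```

Run:
```python
from h import *
st(); plan(.5596,-.242,.205,12.44)
im=imaging.grab_frame("wrist"); cv2.imwrite("pics/w17.png",im)
im=imaging.grab_frame("scene"); cv2.imwrite("pics/s17.png",cv2.resize(im[130:310,130:330],None,fx=3,fy=3,interpolation=cv2.INTER_CUBIC))
```

```text
t 23.9 tcp [ 0.5595 -0.242   0.0997] jaw 12.43 tilt 0.05 F [-0.3  0.7 -2.4] w 0.0447 j [-0.04  0.56  0.46  1.85 -0.33  0.81  0.82]
xyz cm [-0.01, 0.01, -10.53] rot [0.0, 0.0, -0.0]
```

View pics/w17.png

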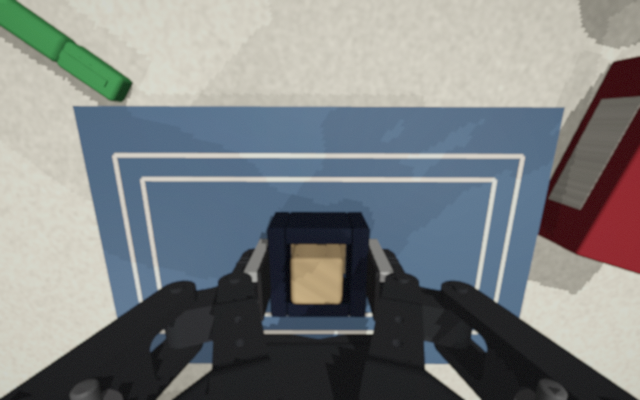

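View pics/s17.png

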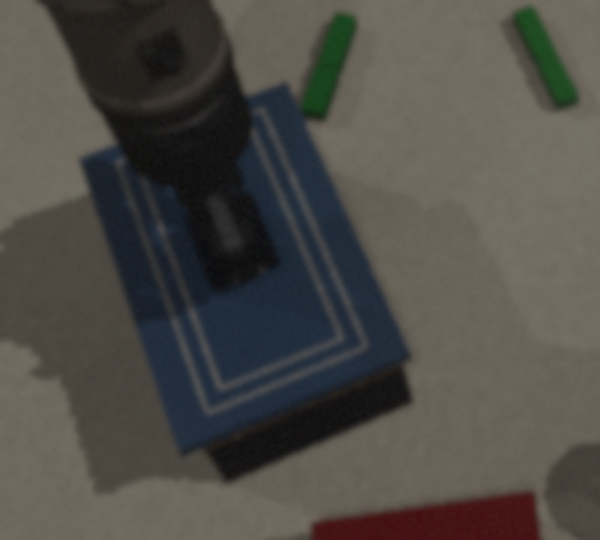

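Only the outer lid comes up (about 2 N). The post (318,272) sinks through the collar with a gap on each side.

jog_arm(rows=[{"xyz":[0,0,-0.6],"delta_rot":[0,0,0],"fingers":1},{"xyz":[0,0,-1.3],"delta_rot":[0,0,0],"fingers":1},{"xyz":[0,0,-2],"delta_rot":[0,0,0],"fingers":1},{"xyz":[0,0,-2.7],"delta_rot":[0,0,0],"fingers":1},{"xyz":[0,0,-3.4],"delta_rot":[0,0,0],"fingers":1}])

```text
clock: 24.42
tcp_pos: [0.5602, -0.2424, 0.1353]
orientation: [1.966, 2.447, 0.001]
contact_force: [0.7, 0.7, -2.6]
grip_width: 0.0452
```

jog_arm(rows=[{"xyz":[0,0,-0.7],"delta_rot":[0,0,0],"fingers":1},{"xyz":[0,0,-1.4],"delta_rot":[0,0,0],"fingers":1},{"xyz":[0,0,-2.1],"delta_rot":[0,0,0],"fingers":1},{"xyz":[0,0,-2.8],"delta_rot":[0,0,0],"fingers":1},{"xyz":[0,0,-3.5],"delta_rot":[0,0,0],"fingers":1}])

```text
clock: 24.83
tcp_pos: [0.5601, -0.2423, 0.171]
orientation: [1.966, 2.447, 0.001]
contact_force: [0.0, 0.0, -2.9]
grip_width: 0.0443
```

Run:
```python
from h import *
st(); plan(.5596,-.242,.205,12.44)
```

```text
t 24.83 tcp [ 0.5601 -0.2423  0.171 ] jaw 12.43 tilt 0.17 F [ 0.   0.  -2.9] w 0.0443 j [-0.07  0.47  0.51  1.8  -0.28  0.94  0.77]
xyz cm [0.03, -0.03, -3.4] rot [0.1, 0.1, -0.0]
```

jog_arm(rows=[{"xyz":[0,0,-0.8],"delta_rot":[0.1,0.1,0],"fingers":1},{"xyz":[0,0,-1.6],"delta_rot":[0.1,0.1,0],"fingers":1},{"xyz":[0,0,-2.4],"delta_rot":[0.1,0.1,0],"fingers":1},{"xyz":[0,0,-3.1],"delta_rot":[0.1,0.1,0],"fingers":1},{"xyz":[0,0,-3.5],"delta_rot":[0.1,0.1,0],"fingers":1}])

```text
clock: 25.25
tcp_pos: [0.5604, -0.2425, 0.2072]
orientation: [1.967, 2.447, 0.001]
contact_force: [-0.0, 0.5, -1.7]
grip_width: 0.0448
```

jog_arm(rows=[{"xyz":[0,0,0],"delta_rot":[0,0,0],"fingers":1},{"xyz":[0,0,0],"delta_rot":[0,0,0],"fingers":1},{"xyz":[0,0,0],"delta_rot":[0,0,0],"fingers":1},{"xyz":[0,0,0],"delta_rot":[0,0,0],"fingers":1},{"xyz":[0,0,0],"delta_rot":[0,0,0],"fingers":1}])

```text
clock: 25.67
tcp_pos: [0.5601, -0.2423, 0.2068]
orientation: [1.968, 2.448, 0.001]
contact_force: [-0.1, 0.4, -2.3]
grip_width: 0.0447
```

Run:
```python
from h import *
st()
im=imaging.grab_frame("wrist"); cv2.imwrite("pics/w18.png",im)
im=imaging.grab_frame("scene"); cv2.imwrite("pics/s18.png",cv2.resize(im[100:310,100:340],None,fx=2.8,fy=2.8,interpolation=cv2.INTER_CUBIC))
for c,q,z in (("scene","outer_lid",.071+.127),("wrist","outer_lid",.198),("scene","inner_lid",.068),("scene","box",.06)):
  for d in imaging.cut_out(c,q)[:1]:
    m=d["region"].astype(np.uint8); cs,_=cv2.findContours(m,0,2); k=max(cs,key=cv2.contourArea)[:,0]
    w=np.array([atz(c,p,z)[:2] for p in k],np.float32); print(c,q,d["conf"],d["position"],cv2.minAreaRect(w))
# predicted inner-lid plate corners (top z .068) in scene
b=np.array([.5587,-.242]);a=np.radians(12.38);u=np.array([np.cos(a),np.sin(a)]);v=np.array([-u[1],u[0]])
for z in(.068,.06,0):
  C=np.array([[*(b+s*.11*u+t*.0675*v),z] for s,t in((-1,1),(1,1),(1,-1),(-1,-1))]); print(z,np.round((proj("scene",C)-100)*2.8).tolist())
st()
```

```text
t 25.67 tcp [ 0.5601 -0.2423  0.2068] jaw 12.42 tilt 0.05 F [-0.1  0.4 -2.3] w 0.0447 j [-0.09  0.43  0.53  1.77 -0.25  1.01  0.75]
scene outer_lid 0.77 [201.1, 199.3] ((0.5607384443283081, -0.24542322754859924), (0.24559278786182404, 0.15407009422779083), 12.440194129943848)
wrist outer_lid 0.62 [318.7, 195.9] ((0.5586968064308167, -0.23609253764152527), (0.2399013638496399, 0.1339666247367859), 12.247509956359863)
scene inner_lid 0.66 [228.6, 253.1] ((0.6392223834991455, -0.2248905897140503), (0.06187647208571434, 0.13448196649551392), 12.297346115112305)
scene box 0.76 [233.5, 275.0] ((0.678291380405426, -0.21602752804756165), (0.027945971116423607, 0.13108958303928375), 12.56883716583252)
0.068 [[353.0, 188.0], [459.0, 421.0], [272.0, 500.0], [183.0, 251.0]]
0.06 [[355.0, 194.0], [460.0, 426.0], [275.0, 505.0], [187.0, 257.0]]
0 [[369.0, 236.0], [469.0, 459.0], [295.0, 535.0], [209.0, 297.0]]
t 25.97 tcp [ 0.5604 -0.2425  0.2072] jaw 12.42 tilt 0.09 F [-0.4 -0.2 -2.6] w 0.0448 j [-0.09  0.43  0.53  1.77 -0.25  1.01  0.75]
```

View pics/w18.png

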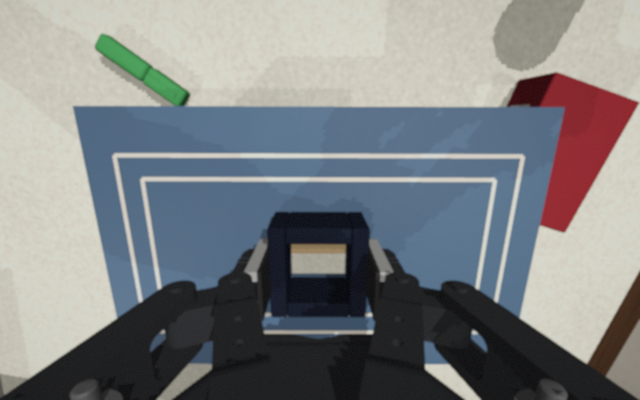

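View pics/s18.png

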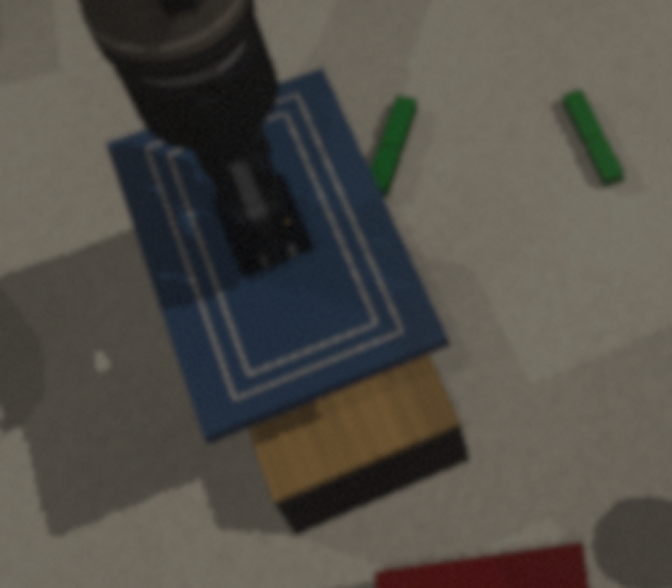

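Final picture: the outer lid is held level, 130 mm above where it lay. The inner lid's front corners at (460,428) and (275,502) match the seated prediction (459,421) and (272,500) to within about 3 mm. Handing in.

Run:
```python
from h import *
print(r.hand_in()); st()
```

```text
the job is handed in; nothing more can be done
None
the job is handed in; nothing more can be done
```

I finished the job and handed it in at about 26 s. The arm is still holding the outer lid level above the box.

- **Highlighter and eraser:** I put the grey, black-capped highlighter in the far compartment beside the other highlighter. The eraser went in the near compartment beside the other eraser. A wrist picture taken before the lids went on showed all four lying flat in the right places. I did not touch the green look-alikes, cup, tape roll or envelope box.
- **Lids onto the box:** I lifted both lids by the post and lowered them. The load passed to the box at the expected height: the gripper stood at z = 0.106 m, so the inner lid's origin was 52 mm above the counter.
- **Outer lid lifted off:** I raised it by its collar about 130 mm straight up. The measured load of about 2.3 N fits one lid, and the gripper was tilted less than 0.1°.
- **Inner lid:** In the last scene picture its visible front corners matched the seated position to about 3 mm. The outer lid and the arm hid its rear half and the post.

None of the checks failed or disagreed. There was one small touch: when I first closed on the highlighter, the fingertips pressed on the counter with about 7 N.

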